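# Wipe the stone chips off the grooming board

## Task

Scent-stone chips are scattered on the raised white grooming board. Set the compact, the jar and the nail polish aside on the cork mat, let go of them, then wipe every chip over the board's front edge into its catch trough with the hand scraper, not with the gripper's fingers. Finally stand the scraper upright in its grey rest and stand the compact, the jar and the nail polish back on the white top of the board, and leave everything else on the vanity where it is.

Things in the scene. Friction and masses are not known exactly. Their poses are not given: they have to be found in the camera images.
- board: fixed grooming board: white slab 200 (x) x 240 (y) mm, 35 mm high; origin on the table under its centre. Front edge (-x) open; a rim 6 mm thick stands 8 mm above the white top along the back (x = +100) and sides (y = +-120 mm, also past the trough). Catch trough before the front edge: x -100 to -180 mm, full width, floor 4 mm above the table, front wall 34 mm high
- board_top (a point): centre of the white top of the board, on its surface (35 mm above the table)
- trough_floor (a point): centre of the catch trough's floor, 4 mm above the table
- mat: cork mat, fixed, 200 (x) x 110 (y) x 4 mm; origin at the centre of its underside, on the table
- rest: shallow grey open tray, the scraper's rest, fixed, 124 (x) x 56 (y) x 12 mm outside, walls 4 mm, inner floor 4 mm above the table, so 116 x 48 mm inside; origin at the centre of its underside
- scraper: upright hand scraper, loose, 72 to 117 g: black rubber foot 100 (x) x 26 (y) x 14 mm, white grip on it 66 (x) x 18 (y) mm, from 14 to 64 mm above the underside, to be pinched across its 18 mm. Origin at the centre of the underside, z up. The foot's long faces (normal y) do the wiping; it starts standing in the rest, its x along the rest's x
- polish: squat nail polish bottle, 60 g, loose, starts standing on the board among the chips: body 36 mm across and 30 mm high, black cap 16 mm across from 30 to 60 mm above the underside, to be pinched by the cap; origin at the centre of its underside, z up
- compact: closed round beige plastic compact, 62 mm across, 22.5 mm high, 49 to 98 g, loose, starts standing on the board; origin at the centre of its underside, z up
- jar: frosted glass jar with a metal screw lid, 54 mm across (lid 55 mm), 42 mm high, 91 to 182 g, loose, starts standing on the board; origin at the centre of its underside, z up
- chip0: grey stone chip, a rounded block 22 (x) x 18 (y) x 11 (z) mm, 11 g, loose, starts flat on the white top before the compact and jar; origin at the centre of the face it starts on. Four to eight of the eight chips are present
- chip1: grey stone chip, a rounded block 22 (x) x 18 (y) x 11 (z) mm, 11 g, loose, starts flat on the white top before the compact and jar; origin at the centre of the face it starts on. Four to eight of the eight chips are present
- chip2: grey stone chip, a rounded block 22 (x) x 18 (y) x 11 (z) mm, 11 g, loose, starts flat on the white top before the compact and jar; origin at the centre of the face it starts on. Four to eight of the eight chips are present
- chip3: grey stone chip, a rounded block 22 (x) x 18 (y) x 11 (z) mm, 11 g, loose, starts flat on the white top before the compact and jar; origin at the centre of the face it starts on. Four to eight of the eight chips are present
- chip4: grey stone chip, a rounded block 22 (x) x 18 (y) x 11 (z) mm, 11 g, loose, starts flat on the white top before the compact and jar; origin at the centre of the face it starts on. Four to eight of the eight chips are present
- chip5: grey stone chip, a rounded block 22 (x) x 18 (y) x 11 (z) mm, 11 g, loose, starts flat on the white top before the compact and jar; origin at the centre of the face it starts on. Four to eight of the eight chips are present
- chip6: grey stone chip, a rounded block 22 (x) x 18 (y) x 11 (z) mm, 11 g, loose, starts flat on the white top before the compact and jar; origin at the centre of the face it starts on. Four to eight of the eight chips are present
- chip7: grey stone chip, a rounded block 22 (x) x 18 (y) x 11 (z) mm, 11 g, loose, starts flat on the white top before the compact and jar; origin at the centre of the face it starts on. Four to eight of the eight chips are present
- mirror_stand: bystander: the spring clip stand with the round mirror, origin under its 96 mm wide foot, about 222 mm high, loose; origin at the centre of its underside; to be left alone
- comb: bystander: the comb, lying flat, blue, 170 mm (y) x 28 mm x 5 mm, loose; origin at the centre of its underside; to be left alone
- clipper: bystander: the nail clipper, chrome, 58 mm (x) x 12 mm x 16 mm, loose; origin at the centre of its underside; to be left alone
- lipstick: bystander: the lipstick, standing, 21 mm across, 73 mm high, loose; origin at the centre of its underside; to be left alone
- brush_pot: bystander: the brush pot, white pot 72 mm across, 90 mm high, with brushes standing up to 165 mm, loose; origin at the centre of its underside; to be left alone
- cream_tube: bystander: the hand cream tube, standing, 38 mm across, 110 mm high, loose; origin at the centre of its underside; to be left alone
Things that resemble listed ones, but are neither listed nor needed, are in the scene too. Several things look just like the rest: the one meant starts farthest to the robot's left.

How it is judged:
By the outcome, as a careful person would: the job done as asked, in the order asked, and still so for the second after the job is handed in, with the robot touching nothing.
Of chip0, chip1, chip2, chip3, chip4, chip5, chip6, chip7 only 4 to 8 are there at a start; the rules pass over those that are not, and their reading is None.
At some moment in a run one of compact, jar may be knocked a few centimetres aside while the robot is not near it.
Once in a run the grip may slacken for a moment while it holds something.
It also fails if it takes over 210 s, if anything falls off the work surface, if the arm or the gripper's body presses on something with over 40 N, if the wrist force passes 120 N, or if a joint passes its speed limit or range.

## Robot

A 6-joint arm with a two-finger parallel gripper is mounted at the origin on the work surface. World frame = base frame: x ahead of the robot, y to its left, z up, the work surface at z = 0. Lengths are in m, angles in rad, forces in N, time in s.
With the tool pointing down it reaches from about 0.25 to 0.775 m from the base axis. Payload 4 kg.
Tool frame: the origin (TCP) lies at the very end of the fingers, on their centre line; the grasp point (between the pads) lies 19 mm behind it; z points along the fingers, y is the line along which they close (so a half turn about z gives the same grasp; the last joint's range is limited). The gripper opens to 85 mm and grips with 20 to 120 N. Pads are 22 mm wide; open, the fingers measure 114 mm over their backs; the gripper's body (76 mm by 85 mm) begins 54 mm behind the grasp point. The pads swing forward as they close: fully open they stand 13 mm farther back than shut.
Start: joints at [-1.214, 0.087, 1.371, -0, 1.684, -0.103], TCP at [0.244, -0.493, 0.204] pointing down, gripper open.
Joint ranges: [-3.1, 3.1], [-0.76, 2.03], [0.27, 2.55], [-1.08, 4.22], [0.17, 2.65], [-2.57, 2.57]. Speed limits (rad/s): [2.79, 2.79, 3.14, 3.14, 3.14, 3.14].

## Interface

Orientations are given as a unit quaternion [w, x, y, z].
In Python, from station import manip, camera, get_calibration gives the robot as it stands.
- The arm moves only by the shell command python3 -m jog 'ROWS' [FORCE]. ROWS is JSON, a list of rows, each an object with "grip": the closure, from 0 (fully open) to 1 (shut); "delta_pos": the shift along the tool's x, y, z as a fraction of full scale, a list of three; "dr": the turn, a rotation vector about the tool's x, y, z as a fraction of full scale, a list of three. In form: [{"grip": grip, "delta_pos": [tx, ty, tz], "dr": [wx, wy, wz]}, ...]. A call has 1 to 8 rows; each row shifts and turns the commanded pose from where the row before left it, along the tool's axes as they then stand; what a row does not reach is not made up. Full scale, the value 1, is 0.5 m for a shift and 30 degrees for a turn. A row lasts 1/8 s, in which the tool goes at most 62.5 mm and 10.7 degrees, less where a joint would pass 70% of its speed; a pose out of reach is approached as far as the arm can. A call with a number of a shift or a turn outside -1 to 1 is refused whole. A call with a gripper value outside its range is refused whole. The fingers move at their own pace and stop on an object; FORCE is the grip in N (left out, the last holds). Time passes only in rows, so rows that do not move let the fingers close. It gives the time, the measured TCP pose, the force, the opening and the grip force at its end, in the units of the state.
- manip.sense(): the state, without advancing time (a new reading comes with each control period).
- camera(name): name is "side" or "top"; returns the picture (420x560x3 uint8, red, green, blue); there is no depth.
- get_calibration(name): a dict with "fov_y" (degrees; the focal length in pixels is half the picture's height over the tangent of half this angle, whatever the lens; pixels are square), "cx", "cy" (the principal point, pixels), "R" (3x3) and "t" (3): a world point X has camera coordinates R X + t. Camera axes: x right, y down, z forward; pixel columns grow to the right and rows downward; lengths in m; the calibration is good to about 2 mm. A picture is of the moment at which its call begins. get_calibration takes no time and is no camera call.
- manip.close_job(): hands the job in; it is judged then, once.
The state is a dict: "time": time; "joint_positions": joint angles; "joint_velocities": joint speeds; "joint_efforts": joint torques, N m; "position": TCP position; "tcp_rot": TCP orientation; "ft_force": force on the tool from outside, world axes, zero at the start; "wrist_torque": the same for the moment, N m; "gripper_width": opening from 0.0 (shut) to 1.0 (fully open); "gripper_force": force on a finger pad.
Only numpy, scipy, OpenCV 4.12 (cv2) and the standard library are available. Lean on these libraries where they do the work, as an engineer would, in place of code of your own. Each camera call takes 0.05 s, during which the arm holds its last target. There are 200 camera calls.

## Working session

There is one attempt and no reset: what is moved stays moved. The work goes in short steps, Python scripts to look and compute and a shell command to move; the robot and the scene stay as the last step left them, time stands still between calls to the robot, and variables do not carry over. Pictures are saved under pics/ and viewed, at most 14 in all, crops included, and the job is handed in when it is done.

```bash
ls; mkdir -p pics
python3 - <<'E'
from station import manip,camera,get_calibration
import cv2
for n in("top","side"):
    cv2.imwrite(f"pics/{n}0.png",camera(n)[:,:,::-1]); c=get_calibration(n); print(n,c)
print(manip.sense())
E
```

```text
pics
top {'fov_y': 47.40799890684722, 'cx': 280.393714762977, 'cy': 208.93492069666203, 'R': array([[-0.01185877, -0.99979261, -0.01655614],
       [-0.98807747,  0.01425833, -0.15329581],
       [ 0.15350009,  0.01454085, -0.98804164]]), 't': array([0.00187404, 0.52256067, 1.18758132])}
side {'fov_y': 55.84619762918874, 'cx': 285.8772127957069, 'cy': 210.05692713185348, 'R': array([[ 0.99499057, -0.09884339,  0.01495851],
       [-0.03927055, -0.52406271, -0.85077383],
       [ 0.09193256,  0.8459245 , -0.52531908]]), 't': array([-0.51311512,  0.06772971,  1.12391977])}
{'time': 0.1, 'joint_positions': array([-1.21405431e+00,  8.78974023e-02,  1.37213855e+00, -6.16489629e-06,
        1.68361217e+00, -1.03107622e-01]), 'joint_velocities': array([-0.0003501 , -0.00122837, -0.00302023,  0.00082247, -0.000546  ,
       -0.00032529]), 'joint_efforts': array([ 1.92609717e-03, -3.53013146e+01, -3.14219248e+01, -1.72697560e-04,
        7.94990163e-03, -1.37005611e-05]), 'position': array([ 0.24390594, -0.49238324,  0.20322935]), 'tcp_rot': array([-1.01909515e-03,  9.73683096e-01,  2.27903867e-01, -1.33024116e-04]), 'ft_force': array([0.04180092, 0.00637117, 0.69159395]), 'wrist_torque': array([ 0.04502423, -0.03319003,  0.01143174]), 'gripper_force': 0.0, 'gripper_width': 0.9992482618962536}
```

View pics/top0.png

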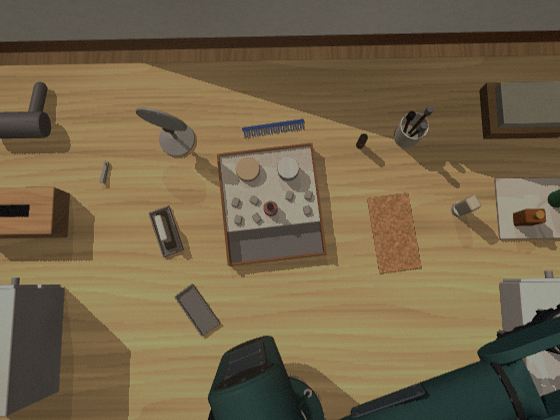

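View pics/side0.png

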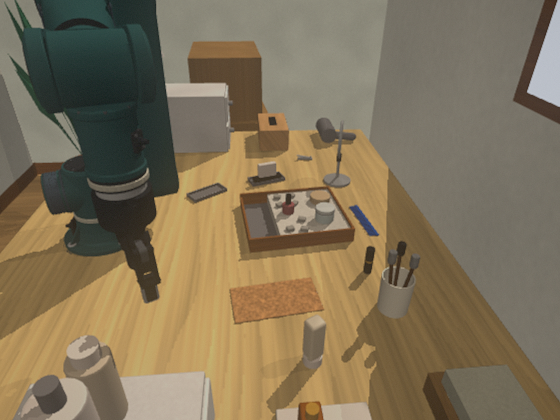

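```bash
cat > h.py <<'E'
import numpy as np,cv2
from station import manip,camera,get_calibration
def K(n):
    c=get_calibration(n); f=210/np.tan(np.radians(c["fov_y"]/2)); return c,f
def back(n,uv,z):
    c,f=K(n); uv=np.atleast_2d(uv).astype(float)
    d=np.c_[(uv[:,0]-c["cx"])/f,(uv[:,1]-c["cy"])/f,np.ones(len(uv))]@c["R"]
    o=-c["R"].T@c["t"]; s=(z-o[2])/d[:,2]; return o+s[:,None]*d
def proj(n,X):
    c,f=K(n); p=np.atleast_2d(X)@c["R"].T+c["t"]; return np.c_[p[:,0]/p[:,2]*f+c["cx"],p[:,1]/p[:,2]*f+c["cy"]]
def crop(n,name,x0,y0,w,h,k,img=None):
    im=camera(n) if img is None else img
    cv2.imwrite(f"pics/{name}.png",cv2.resize(im[y0:y0+h,x0:x0+w,::-1],None,fx=k,fy=k,interpolation=cv2.INTER_CUBIC)); return im
E
python3 - <<'E'
from h import *
im=cv2.imread("pics/top0.png")[:,:,::-1]
crop("top","c1",140,130,200,145,4,im)
np.set_printoptions(precision=4,suppress=True)
print("rim",back("top",[[219,155],[311,145],[326,256],[229,265]],.043))
print("mat",back("top",[[368,196],[407,193],[421,268],[381,273]],.004))
print("robottcp",proj("top",manip.sense()["position"]),proj("side",manip.sense()["position"]))
E
```

```text
rim [[ 0.667   0.1537  0.043 ]
 [ 0.69   -0.087   0.043 ]
 [ 0.4005 -0.1185  0.043 ]
 [ 0.381   0.1262  0.043 ]]
mat [[ 0.5595 -0.2368  0.004 ]
 [ 0.566  -0.34    0.004 ]
 [ 0.3686 -0.3657  0.004 ]
 [ 0.3571 -0.2622  0.004 ]]
robottcp [[509.8418 323.3951]] [[146.7817 301.1809]]
```

View pics/c1.png

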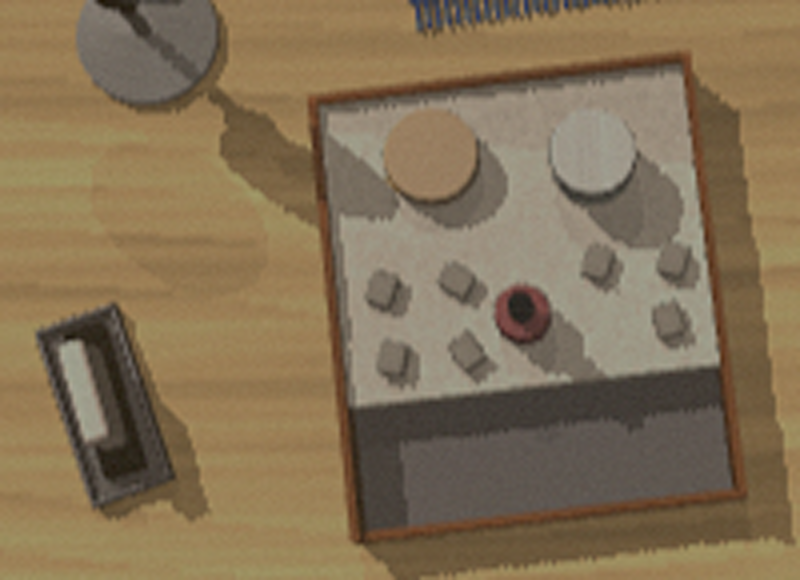

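```bash
cat >> h.py <<'E'
np.set_printoptions(precision=4,suppress=True)
from scipy.spatial.transform import Rotation as Ro
def T(q): q=np.array(q); return Ro.from_quat([q[1],q[2],q[3],q[0]])
def psi():
    v=T(manip.sense()["tcp_rot"]).apply([1,0,0]); return np.degrees(np.arctan2(v[1],v[0]))
def plan(*wps):
    """waypoints (x,y,z,psi deg): per leg print turn (dr z units) then tool-frame shift in units"""
    s=manip.sense(); p=s["position"]; R=T(s["tcp_rot"]); ps=psi()
    for k,w in enumerate(wps):
        dz=-(w[3]-ps)/30
        # desired tool-down orientation; full correction on first leg
        c,si=np.cos(np.radians(w[3])),np.sin(np.radians(w[3]))
        Rt=Ro.from_matrix(np.array([[c,si,0],[si,-c,0],[0,0,-1.]]))
        rv=(R.inv()*Rt).as_rotvec(degrees=True)/30
        d=Rt.inv().apply(np.array(w[:3])-p)/.5
        print(k,"dr",rv.round(3),"rows>=%.1f"%(np.abs(rv[2])/.35)," shift",d.round(3),"rows>=%.1f"%(np.linalg.norm(d)/.12))
        p=np.array(w[:3]);R=Rt;ps=w[3]
def st():
    s=manip.sense(); print("t%.2f"%s["time"],s["position"],"psi %.2f"%psi(),"w %.3f gf %.1f"%(s["gripper_width"],s["gripper_force"]),"F",s["ft_force"].round(1))
E
cat > scene.py <<'E'
from h import *
cp=lambda a:(np.array(a,float)+.5)/4-.5+[140,130]
def rect(pts,z,hx,hy,x0=0):
    """fit pose (x,y,yaw) to 4 corner pixels ordered (+,+)(+,-)(-,-)(-,+)"""
    W=back("top",pts,z)[:,:2]
    M=np.array([[hx[1],hy],[hx[1],-hy],[hx[0],-hy],[hx[0],hy]])
    a=M-M.mean(0);b=W-W.mean(0)
    th=np.arctan2((a[:,0]*b[:,1]-a[:,1]*b[:,0]).sum(),(a*b).sum())
    R=np.array([[np.cos(th),-np.sin(th)],[np.sin(th),np.cos(th)]])
    o=W.mean(0)-R@M.mean(0); return o,np.degrees(th),R,np.linalg.norm((M@R.T+o)-W,axis=1)
E
python3 - <<'E'
from scene import *
o,th,R,e=rect(cp([[310,98],[690,55],[745,493],[357,543]]),.043,(-.183,.103),.123);print("board+6",o,th,e)
o,th,R,e=rect(cp([[310,98],[690,55],[745,493],[357,543]]),.043,(-.183,.100),.120);print("board",o,th,e)
b=lambda px,z:(back("top",cp(px),z)[:,:2]-o)@R
print("edge",b([[352,408],[720,367]],.035))
for n,px,z in(("compact",[431,155],.0575),("jar",[592,150],.077),("polcap",[521,300],.095),("polbody",[523,310],.065),
 ("chips",[[387,286],[460,280],[398,357],[471,352],[600,262],[677,262],[671,319]],.046)): print(n,back("top",cp(px),z)[:,:2],"board:",b(px,z))
o2,t2,_,e2=rect(cp([[38,332],[117,305],[175,478],[98,508]]),.012,(-.062,.062),.028);print("rest",o2,t2,e2)
o3,t3,_,e3=rect(cp([[60,343],[82,338],[106,437],[86,444]]),.068,(-.033,.033),.009);print("scr",o3,t3,e3)
o4,t4,_,e4=rect([[368,196],[407,193],[421,268],[381,273]],.004,(-.1,.1),.055);print("mat",o4,t4,e4)
print("mat spots",[o4+np.array([[np.cos(np.radians(t4)),-np.sin(np.radians(t4))],[np.sin(np.radians(t4)),np.cos(np.radians(t4))]])@[x,0] for x in(.062,-.006,-.065)])
plan((.5,-.2,.2,t4))
E
```

```text
board+6 [0.5778 0.0234] 6.0616292450939335 [0.003  0.0023 0.0005 0.0028]
board [0.5793 0.0236] 6.061121302722647 [0.0062 0.0056 0.0037 0.0055]
edge [[-0.1009  0.1189]
 [-0.1028 -0.1185]]
compact [[0.6265 0.0783]] board: [[0.0527 0.0494]]
jar [[ 0.6233 -0.025 ]] board: [[ 0.0386 -0.053 ]]
polcap [[0.5251 0.0199]] board: [[-0.0543  0.0021]]
polbody [[0.5237 0.0198]] board: [[-0.0557  0.0022]]
chips [[ 0.5436  0.1076]
 [ 0.5468  0.0607]
 [ 0.4975  0.1005]
 [ 0.5001  0.0539]
 [ 0.5572 -0.0292]
 [ 0.5564 -0.0785]
 [ 0.5195 -0.0739]] board: [[-0.0267  0.0874]
 [-0.0284  0.0404]
 [-0.0732  0.0851]
 [-0.0756  0.0385]
 [-0.0276 -0.0501]
 [-0.0335 -0.0991]
 [-0.0698 -0.0906]]
rest [0.473  0.2949] 19.795605833691706 [0.0006 0.0015 0.0017 0.0015]
scr [0.4763 0.2954] 15.385661470643672 [0.002  0.002  0.0025 0.0025]
mat [ 0.4628 -0.3011] 6.778895679987991 [0.0044 0.0048 0.0023 0.0038]
mat spots [array([ 0.5244, -0.2938]), array([ 0.4568, -0.3019]), array([ 0.3983, -0.3088])]
0 dr [-0.004  0.     0.652] rows>=1.9  shift [ 0.578 -0.52   0.006] rows>=6.5
```

```bash
python3 -m jog '[{"grip":0,"delta_pos":[0,0,0],"dr":[0,0,0.337]},{"grip":0,"delta_pos":[0,0,0],"dr":[0,0,0.337]},{"grip":0,"delta_pos":[0,0,0],"dr":[0,0,0]}]' 40
python3 - <<'E'
from h import *
st();plan((.5245,.02,.19,6.1),(.5245,.02,.071,6.1))
E
```

```text
time: 0.48
position: [0.244, -0.4926, 0.2037]
tcp_rot: [-0.001, 0.999, 0.054, -0.0]
ft_force: [0.0, -0.0, -0.2]
gripper_width: 1.0
gripper_force: 0.0
t0.47 [ 0.244  -0.4926  0.2037] psi 6.24 w 1.000 gf 0.0 F [ 0.  -0.  -0.2]
0 dr [-0.002  0.001  0.005] rows>=0.0  shift [ 0.667 -0.96   0.027] rows>=9.7
1 dr [0. 0. 0.] rows>=0.0  shift [0.    0.    0.238] rows>=2.0
```

```bash
python3 -m jog '[{"grip":0,"delta_pos":[0.0556,-0.08,0.002],"dr":[0,0,0]},{"grip":0,"delta_pos":[0.0556,-0.08,0.002],"dr":[0,0,0]},{"grip":0,"delta_pos":[0.0556,-0.08,0.002],"dr":[0,0,0]},{"grip":0,"delta_pos":[0.0556,-0.08,0.002],"dr":[0,0,0]},{"grip":0,"delta_pos":[0.0556,-0.08,0.002],"dr":[0,0,0]},{"grip":0,"delta_pos":[0.0556,-0.08,0.002],"dr":[0,0,0]},{"grip":0,"delta_pos":[0.0556,-0.08,0.002],"dr":[0,0,0]},{"grip":0,"delta_pos":[0.0556,-0.08,0.002],"dr":[0,0,0]}]' >/dev/null
python3 -m jog '[{"grip":0,"delta_pos":[0.0556,-0.08,0.002],"dr":[0,0,0]},{"grip":0,"delta_pos":[0.0556,-0.08,0.002],"dr":[0,0,0]},{"grip":0,"delta_pos":[0.0556,-0.08,0.002],"dr":[0,0,0]},{"grip":0,"delta_pos":[0.0556,-0.08,0.002],"dr":[0,0,0]},{"grip":0,"delta_pos":[0,0,0],"dr":[0,0,0]},{"grip":0,"delta_pos":[0,0,0],"dr":[0,0,0]}]' >/dev/null
python3 - <<'E'
from h import *
st();plan((.5245,.02,.19,6.1),(.5245,.02,.071,6.1))
E
```

```text
t2.23 [0.5242 0.0197 0.1919] psi 6.24 w 1.005 gf 0.0 F [-0.6  0.3  0.3]
0 dr [0.001 0.002 0.005] rows>=0.0  shift [ 0.001 -0.001  0.004] rows>=0.0
1 dr [0. 0. 0.] rows>=0.0  shift [0.    0.    0.238] rows>=2.0
```

Accurate motion. Down, pinch the cap, lift a little.

```bash
python3 -m jog '[{"grip":0,"delta_pos":[0,0,0.09],"dr":[0,0,0]},{"grip":0,"delta_pos":[0,0,0.09],"dr":[0,0,0]},{"grip":0,"delta_pos":[0,0,0.062],"dr":[0,0,0]},{"grip":0.4,"delta_pos":[0,0,0],"dr":[0,0,0]},{"grip":1,"delta_pos":[0,0,0],"dr":[0,0,0]},{"grip":1,"delta_pos":[0,0,0],"dr":[0,0,0]},{"grip":1,"delta_pos":[0,0,0],"dr":[0,0,0]},{"grip":1,"delta_pos":[0,0,0],"dr":[0,0,0]}]' 50
python3 -m jog '[{"grip":1,"delta_pos":[0,0,0],"dr":[0,0,0]},{"grip":1,"delta_pos":[0,0,0],"dr":[0,0,0]},{"grip":1,"delta_pos":[0,0,-0.06],"dr":[0,0,0]},{"grip":1,"delta_pos":[0,0,-0.08],"dr":[0,0,0]},{"grip":1,"delta_pos":[0,0,-0.06],"dr":[0,0,0]}]'
python3 - <<'E'
from h import *
st();plan((.3983,-.309,.19,6.1),(.3983,-.309,.041,6.1))
E
```

```text
time: 3.22
position: [0.525, 0.02, 0.0721]
tcp_rot: [0.0, 0.999, 0.054, 0.001]
ft_force: [0.5, 0.1, -0.5]
gripper_width: 0.002
gripper_force: 0.0
time: 3.85
position: [0.5249, 0.02, 0.1731]
tcp_rot: [0.0, 0.999, 0.053, 0.001]
ft_force: [0.4, -0.1, -0.0]
gripper_width: -0.0
gripper_force: 0.0
t3.85 [0.5249 0.02   0.1731] psi 6.13 w -0.000 gf 0.0 F [ 0.4 -0.1 -0. ]
0 dr [ 0.001 -0.003  0.001] rows>=0.0  shift [-0.322  0.627 -0.034] rows>=5.9
1 dr [0. 0. 0.] rows>=0.0  shift [0.    0.    0.298] rows>=2.5
```

Run:
```python
from h import *
a=camera("side");b=camera("top")
A=cv2.resize(a[170:270,215:375],None,fx=5,fy=5,interpolation=3)[:, :800]
cv2.imwrite("pics/s1.png",A[:,:,::-1]); cv2.imwrite("pics/t1full.png",b[:,:,::-1])
B=cv2.resize(b[130:275,140:340],None,fx=4,fy=4,interpolation=3);cv2.imwrite("pics/t1.png",B[:,:,::-1])
print(proj("side",manip.sense()["position"]),proj("top",manip.sense()["position"]))
```

```text
[[290.1781 169.212 ]] [[268.5447 198.0867]]
```

View pics/s1.png

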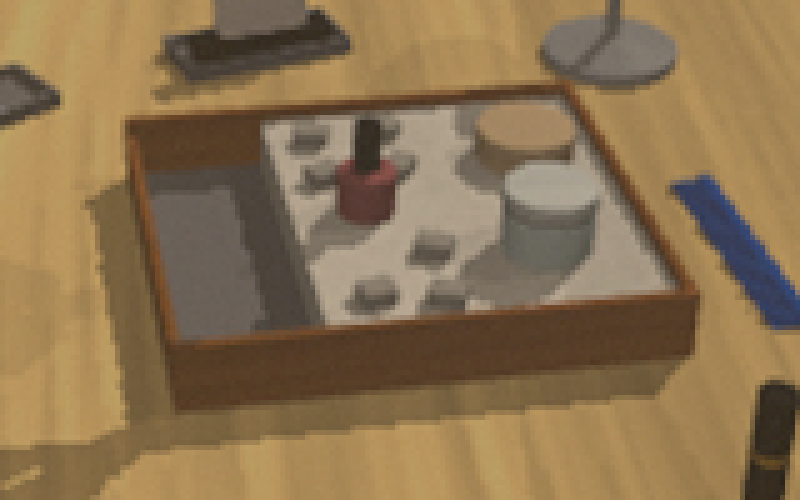

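View pics/t1.png

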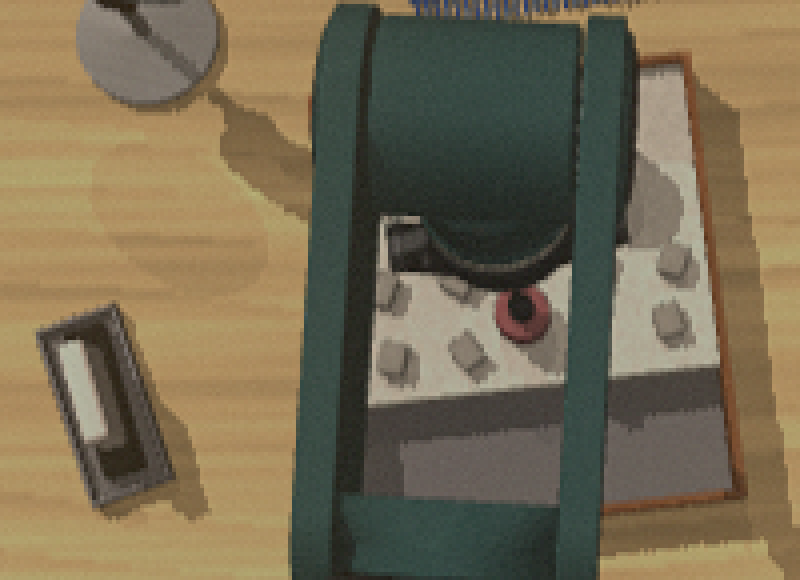

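```bash
python3 - <<'E'
from scene import *
sp=lambda a:(np.array(a,float)+.5)/5-.5+[215,170]
print("side: cap top",back("side",sp([368,124]),.095)," body top c",back("side",sp([367,168]),.065)," bottom front",back("side",sp([366,222]),.035))
print("top cap",back("top",cp([521,302]),.095))
print("side corners rim",back("side",sp([[570,84],[697,294],[177,345],[127,122]]),.043))
print("top corners rim",back("top",cp([[310,98],[690,55],[745,493],[357,543]]),.043))
for z in (.043,): print("edge side",back("side",sp([[262,122],[322,325]]),.035), "top",back("top",cp([[352,408],[720,367]]),.035))
im=cv2.imread("pics/t1full.png");
E
python3 - <<'E'
from h import *
a=camera("side");b=camera("top")
o=np.hstack([cv2.resize(a[60:220,190:390],(400,320)),cv2.resize(b[120:280,180:380],(400,320))])
cv2.imwrite("pics/f1.png",o[:,:,::-1])
E
```

```text
side: cap top [[0.5232 0.0218 0.095 ]]  body top c [[0.5232 0.0227 0.065 ]]  bottom front [[0.522  0.0112 0.035 ]]
top cap [[0.5239 0.0199 0.095 ]]
side corners rim [[ 0.671   0.1568  0.043 ]
 [ 0.6946 -0.0889  0.043 ]
 [ 0.4088 -0.1144  0.043 ]
 [ 0.3829  0.1269  0.043 ]]
top corners rim [[ 0.6695  0.1586  0.043 ]
 [ 0.6943 -0.09    0.043 ]
 [ 0.4084 -0.1184  0.043 ]
 [ 0.3801  0.1265  0.043 ]]
edge side [[ 0.4681  0.135   0.035 ]
 [ 0.4874 -0.091   0.035 ]] top [[ 0.4664  0.1311  0.035 ]
 [ 0.4896 -0.1051  0.035 ]]
```

View pics/f1.png

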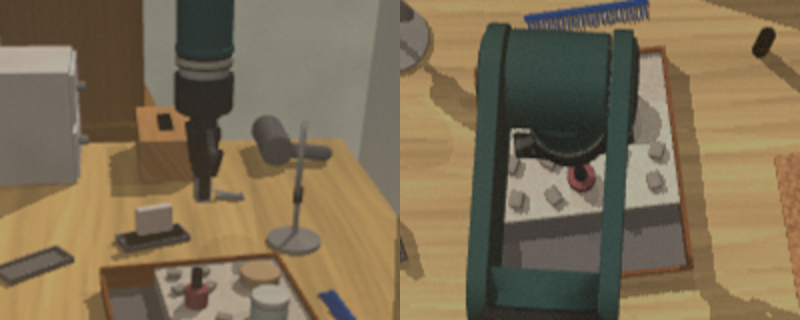

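The side crop shows the bottle untouched at (289,195), and the top view shows a finger standing wide at about (242,192), although the reading says shut. I'll compare both gripper commands in pictures.

```bash
python3 - <<'E'
from h import *
cv2.imwrite("pics/g1.png",camera("side")[:,:,::-1]);cv2.imwrite("pics/g1t.png",camera("top")[:,:,::-1]);st()
E
python3 -m jog '[{"grip":0,"delta_pos":[0,0,0],"dr":[0,0,0]},{"grip":0,"delta_pos":[0,0,0],"dr":[0,0,0]},{"grip":0,"delta_pos":[0,0,0],"dr":[0,0,0]},{"grip":0,"delta_pos":[0,0,0],"dr":[0,0,0]},{"grip":0,"delta_pos":[0,0,0],"dr":[0,0,0]},{"grip":0,"delta_pos":[0,0,0],"dr":[0,0,0]},{"grip":0,"delta_pos":[0,0,0],"dr":[0,0,0]},{"grip":0,"delta_pos":[0,0,0],"dr":[0,0,0]}]'
python3 - <<'E'
from h import *
a=camera("side");b=camera("top");st()
g=cv2.imread("pics/g1.png")[:,:,::-1];gt=cv2.imread("pics/g1t.png")[:,:,::-1]
r=lambda i,x,y:cv2.resize(i[y:y+75,x:x+100],(400,300),interpolation=3)
o=np.vstack([np.hstack([r(g,240,105),r(gt,220,160)]),np.hstack([r(a,240,105),r(b,220,160)])])
cv2.imwrite("pics/g2.png",o[:,:,::-1])
E
```

```text
t4.15 [0.5236 0.02   0.1695] psi 6.13 w -0.001 gf 0.0 F [ 0.5  0.5 -0.8]
time: 5.15
position: [0.5246, 0.02, 0.1713]
tcp_rot: [0.0, 0.999, 0.053, 0.0]
ft_force: [1.6, 0.3, -0.5]
gripper_width: 1.002
gripper_force: 0.0
t5.25 [0.5245 0.02   0.1713] psi 6.12 w 1.002 gf 0.0 F [-0.5  0.1 -1.5]
```

View pics/g2.png

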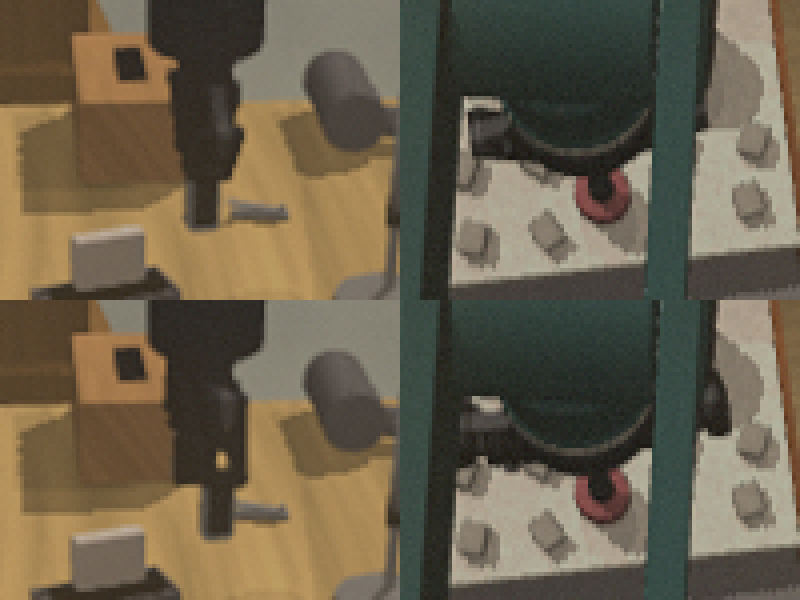

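The upper row (grip 1) shows the fingers shut with the tip at about side (290,162). The lower row (grip 0) shows them open with the near tip at about (294,164). The fingers do obey, so the reported tip height is what I doubt. I'll check that.

Run:
```python
from h import *
for z in(.1695,.18,.19,.2): print(z,"shut",proj("side",[.5240,.02,z]),"open near(-y)",proj("side",[.529,-.0235,z+.013]),proj("side",[.529,-.037,z+.013]))
s=manip.sense();print(s["joint_positions"],s["position"])
# pad edges from g1: tip bottom and start picture
im=cv2.imread("pics/side0.png");print(proj("side",[.2439,-.4924,.2032]))
print(proj("top",[.2439,-.4924,.2032]))
```

```text
0.1695 shut [[289.0539 171.3201]] open near(-y) [[292.7339 174.0648]] [[293.3146 176.3532]]
0.18 shut [[289.1267 167.8908]] open near(-y) [[292.8291 170.509 ]] [[293.4139 172.7705]]
0.19 shut [[289.1968 164.5924]] open near(-y) [[292.9207 167.0877]] [[293.5095 169.3229]]
0.2 shut [[289.2676 161.2621]] open near(-y) [[293.0132 163.6318]] [[293.606  165.8401]]
[-0.0699  0.0402  1.4857 -0.0001  1.6157  1.394 ] [0.5245 0.02   0.1713]
[[146.7789 301.2024]]
[[509.8436 323.3967]]
```

Run:
```python
from h import *
im=cv2.imread("pics/side0.png",0)
for c in range(136,164,3): print(c,im[285:312,c])
for z in(.2032,.2162,.23): print(z,proj("side",[[.263,-.531,z],[.225,-.454,z],[.266,-.538,z]]).ravel())
g=cv2.imread("pics/g1.png",0)
for c in range(284,298,3): print(c,g[150:176,c])
```

```text
136 [165 163 160 160 157 157 157 157 157 157 158 161 159 162 160 161 160 158
 156 156 154 155 153 152 154 152 152]
139 [119 131 150 167 164 165 162 161 159 155 155 153 154 153 152 153 152 151
 152 151 150 151 151 153 157 158 161]
142 [ 55  56  61  58  70  85  84  82  89  99  99 108 120 125 145 163 164 163
 162 164 162 163 164 164 163 164 162]
145 [ 57  57  58  55  56  57  59  63  68  70  75  80  85  88  89  85  84  97
 140 165 163 162 160 161 160 160 162]
148 [ 59  58  56  57  58  57  58  59  56  58  58  58  60  57  58  54  60  95
 141 165 164 166 164 166 164 164 166]
151 [ 59  55  57  57  60  56  60  60  57  58  57  61  58  59  55  60  96 146
 167 164 163 163 163 163 163 163 163]
154 [ 57  55  55  58  56  55  59  57  58  59  58  62  59  56  69 110 152 161
 161 159 158 158 156 158 155 155 157]
157 [137 121 112 106  93  86  87  85  83  81  82  75  68  80 119 152 160 159
 163 163 164 166 164 167 166 166 166]
160 [157 156 158 158 157 156 156 158 158 160 160 157 160 164 166 164 166 167
 165 165 164 165 166 164 166 166 165]
163 [157 164 166 163 162 166 163 164 164 163 164 164 165 168 167 166 168 168
 167 168 167 167 167 167 167 167 168]
0.2032 [154.7906 318.9917 139.6231 285.1701 156.0128 322.439 ]
0.2162 [153.3928 312.7758 138.1984 279.1894 154.6158 316.2031]
0.23 [151.8729 306.0166 136.6528 272.7009 153.0964 309.4206]
284 [ 89  97 125 149 148 146 148 146 146 143 141 139 135 135 134 134 132 135
 134 136 136 138 139 138 140 139]
287 [ 68  79  77  78  76  77  77  80  77  77  78  85 114 139 143 142 137 139
 135 136 135 134 133 132 133 132]
290 [ 43  48  49  48  47  49  47  50  51  48  43  63 101 132 148 148 147 144
 143 142 143 140 138 139 139 139]
293 [ 44  44  43  46  48  50  49  51  50  45  54  71 111 140 142 142 142 143
 144 146 145 146 145 145 145 146]
296 [113 151 149 148 146 142 145 151 147 134 112 124 147 144 143 144 144 143
 144 145 144 143 142 141 140 142]
```

The finger tips sit about 25 mm higher than the reported TCP, both at the start and now, so the miss was over the top of the cap. I'll go about 24 mm lower.

```bash
python3 -m jog '[{"grip":0,"delta_pos":[0,0,0.09],"dr":[0,0,0]},{"grip":0,"delta_pos":[0,0,0.09],"dr":[0,0,0]},{"grip":0,"delta_pos":[0,0,0.068],"dr":[0,0,0]},{"grip":0,"delta_pos":[0,0,0],"dr":[0,0,0]},{"grip":1,"delta_pos":[0,0,0],"dr":[0,0,0]},{"grip":1,"delta_pos":[0,0,0],"dr":[0,0,0]},{"grip":1,"delta_pos":[0,0,0],"dr":[0,0,0]},{"grip":1,"delta_pos":[0,0,0],"dr":[0,0,0]}]' 50
python3 -m jog '[{"grip":1,"delta_pos":[0,0,0],"dr":[0,0,0]},{"grip":1,"delta_pos":[0,0,0],"dr":[0,0,0]}]'
```

```text
time: 6.25
position: [0.5251, 0.0199, 0.0482]
tcp_rot: [0.0, 0.999, 0.053, 0.001]
ft_force: [-0.6, 1.0, 2.7]
gripper_width: 0.17
gripper_force: 48.5
time: 6.5
position: [0.5252, 0.02, 0.0482]
tcp_rot: [0.0, 0.999, 0.053, 0.001]
ft_force: [0.2, 0.3, 4.1]
gripper_width: 0.161
gripper_force: 48.7
```

```bash
python3 -m jog '[{"grip":1,"delta_pos":[0,0,-0.04],"dr":[0,0,0]},{"grip":1,"delta_pos":[0,0,-0.08],"dr":[0,0,0]},{"grip":1,"delta_pos":[0,0,-0.08],"dr":[0,0,0]},{"grip":1,"delta_pos":[0,0,-0.02],"dr":[0,0,0]},{"grip":1,"delta_pos":[0,0,0],"dr":[0,0,0]}]'
python3 - <<'E'
from h import *
im=camera("side");cv2.imwrite("pics/p1.png",cv2.resize(im[100:250,215:375],(640,600),interpolation=3)[:,:,::-1])
st();plan((.3983,-.309,.155,6.1),(.3983,-.309,.018,6.1))
E
```

```text
time: 7.12
position: [0.5244, 0.0199, 0.1569]
tcp_rot: [0.0, 0.999, 0.053, -0.0]
ft_force: [1.0, 1.0, -1.3]
gripper_width: 0.167
gripper_force: 48.9
t7.17 [0.5237 0.02   0.1556] psi 6.12 w 0.163 gf 48.9 F [ 0.9 -0.8 -1.7]
0 dr [-0.001  0.005  0.001] rows>=0.0  shift [-0.319  0.628  0.001] rows>=5.9
1 dr [0. 0. 0.] rows>=0.0  shift [0.    0.    0.274] rows>=2.3
```

View pics/p1.png

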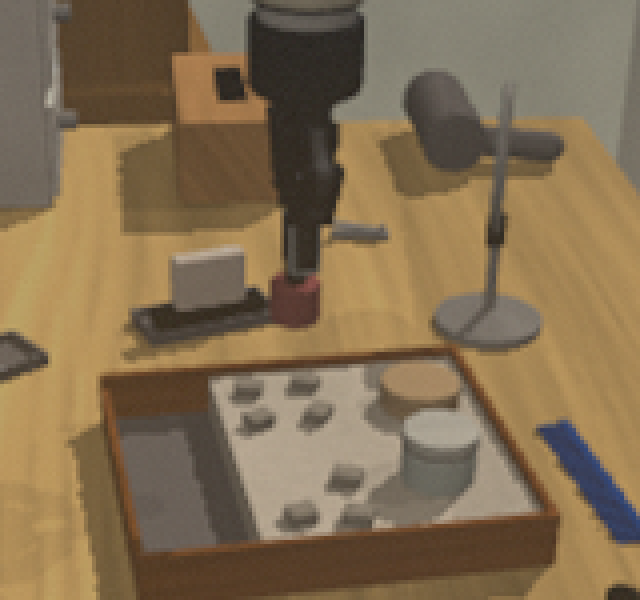

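The polish hangs upright from the cap at crop (296,300). Carry it to the mat.

```bash
python3 -m jog '[{"grip":1,"delta_pos":[-0.04,0.0785,0],"dr":[0,0,0]},{"grip":1,"delta_pos":[-0.04,0.0785,0],"dr":[0,0,0]},{"grip":1,"delta_pos":[-0.04,0.0785,0],"dr":[0,0,0]},{"grip":1,"delta_pos":[-0.04,0.0785,0],"dr":[0,0,0]},{"grip":1,"delta_pos":[-0.04,0.0785,0],"dr":[0,0,0]},{"grip":1,"delta_pos":[-0.04,0.0785,0],"dr":[0,0,0]},{"grip":1,"delta_pos":[-0.04,0.0785,0],"dr":[0,0,0]},{"grip":1,"delta_pos":[-0.04,0.0785,0],"dr":[0,0,0]}]'
python3 -m jog '[{"grip":1,"delta_pos":[0,0,0],"dr":[0,0,0]},{"grip":1,"delta_pos":[0,0,0.09],"dr":[0,0,0]},{"grip":1,"delta_pos":[0,0,0.09],"dr":[0,0,0]},{"grip":1,"delta_pos":[0,0,0.05],"dr":[0,0,0]},{"grip":1,"delta_pos":[0,0,0.03],"dr":[0,0,0]},{"grip":1,"delta_pos":[0,0,0.014],"dr":[0,0,0]},{"grip":1,"delta_pos":[0,0,0],"dr":[0,0,0]},{"grip":1,"delta_pos":[0,0,0],"dr":[0,0,0]}]'
```

```text
time: 8.18
position: [0.3973, -0.3096, 0.1545]
tcp_rot: [-0.002, 0.999, 0.053, -0.002]
ft_force: [0.4, 0.8, 0.0]
gripper_width: 0.164
gripper_force: 48.9
time: 9.18
position: [0.3998, -0.31, 0.0216]
tcp_rot: [0.001, 0.999, 0.053, 0.001]
ft_force: [0.8, 0.6, -0.0]
gripper_width: 0.163
gripper_force: 49.0
```

```bash
python3 -m jog '[{"grip":1,"delta_pos":[0,0,0.005],"dr":[0,0,0]},{"grip":1,"delta_pos":[0,0,0.003],"dr":[0,0,0]},{"grip":1,"delta_pos":[0,0,0],"dr":[0,0,0]}]'
```

```text
time: 9.55
position: [0.3994, -0.3096, 0.0172]
tcp_rot: [0.0, 0.999, 0.053, 0.001]
ft_force: [-1.2, -0.1, 2.1]
gripper_width: 0.162
gripper_force: 49.4
```

```bash
python3 -m jog '[{"grip":0.6,"delta_pos":[0,0,0],"dr":[0,0,0]},{"grip":0,"delta_pos":[0,0,0],"dr":[0,0,0]},{"grip":0,"delta_pos":[0,0,0],"dr":[0,0,0]},{"grip":0,"delta_pos":[0,0,-0.06],"dr":[0,0,0]},{"grip":0,"delta_pos":[0,0,-0.09],"dr":[0,0,0]},{"grip":0,"delta_pos":[0,0,-0.09],"dr":[0,0,0]},{"grip":0,"delta_pos":[0,0,0],"dr":[0,0,0]}]'
python3 - <<'E'
from h import *
b=camera("top");a=camera("side");cv2.imwrite("pics/q1t.png",b[:,:,::-1]);cv2.imwrite("pics/q1s.png",a[:,:,::-1])
o=np.hstack([cv2.resize(a[130:330,200:400],(400,400)),cv2.resize(b[130:330,210:430],(400,364))[:,:].copy() if 0 else cv2.resize(b[125:325,230:430],(400,400))])
cv2.imwrite("pics/q1.png",o[:,:,::-1]);st()
plan((.6235,-.0245,.14,6.1),(.6265,.0783,.14,6.1))
E
```

```text
time: 10.42
position: [0.4011, -0.3114, 0.1413]
tcp_rot: [0.004, 0.999, 0.053, 0.003]
ft_force: [0.1, -0.3, -0.9]
gripper_width: 0.998
gripper_force: 0.0
t10.53 [ 0.399  -0.3094  0.1364] psi 6.12 w 1.004 gf 0.0 F [0.1 0.1 0.1]
0 dr [ 0.001 -0.001  0.001] rows>=0.0  shift [ 0.507 -0.519 -0.007] rows>=6.0
1 dr [0. 0. 0.] rows>=0.0  shift [ 0.028 -0.204  0.   ] rows>=1.7
```

View pics/q1.png

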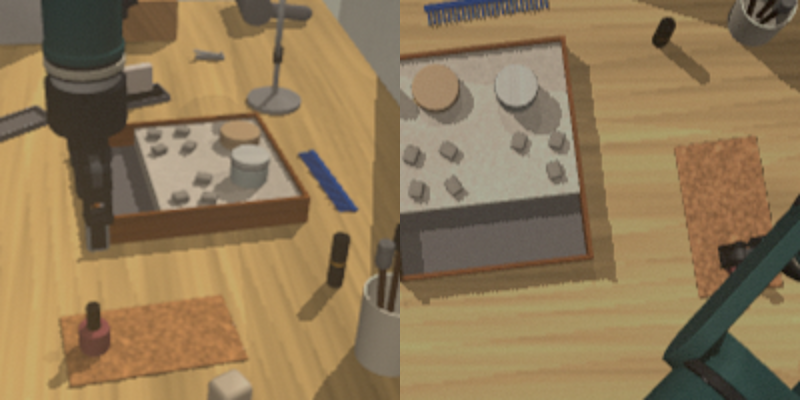

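```bash
python3 -m jog '[{"grip":0,"delta_pos":[0.0634,-0.0649,-0.001],"dr":[0,0,0]},{"grip":0,"delta_pos":[0.0634,-0.0649,-0.001],"dr":[0,0,0]},{"grip":0,"delta_pos":[0.0634,-0.0649,-0.001],"dr":[0,0,0]},{"grip":0,"delta_pos":[0.0634,-0.0649,-0.001],"dr":[0,0,0]},{"grip":0,"delta_pos":[0.0634,-0.0649,-0.001],"dr":[0,0,0]},{"grip":0,"delta_pos":[0.0634,-0.0649,-0.001],"dr":[0,0,0]},{"grip":0,"delta_pos":[0.0634,-0.0649,-0.001],"dr":[0,0,0]},{"grip":0,"delta_pos":[0.0634,-0.0649,-0.001],"dr":[0,0,0]}]'
python3 -m jog '[{"grip":0,"delta_pos":[0,0,0],"dr":[0,0,0]},{"grip":0,"delta_pos":[0,0,0.08],"dr":[0,0,0]},{"grip":0,"delta_pos":[0,0,0.08],"dr":[0,0,0]},{"grip":0,"delta_pos":[0,0,0.05],"dr":[0,0,0]},{"grip":0,"delta_pos":[0,0,0.02],"dr":[0,0,0]},{"grip":0,"delta_pos":[0,0,0],"dr":[0,0,0]}]'
python3 - <<'E'
from h import *
plan((.6235,-.0245,.025,6.1))
E
```

```text
time: 11.52
position: [0.6229, -0.0228, 0.1373]
tcp_rot: [-0.0, 0.999, 0.053, -0.002]
ft_force: [-0.9, 0.4, 1.1]
gripper_width: 1.001
gripper_force: 0.0
time: 12.28
position: [0.6223, -0.0247, 0.0241]
tcp_rot: [-0.0, 0.999, 0.053, -0.001]
ft_force: [-0.3, -1.0, -0.5]
gripper_width: 0.998
gripper_force: 0.0
0 dr [-0.001  0.005 -0.   ] rows>=0.0  shift [ 0.002 -0.    -0.002] rows>=0.0
```

```bash
python3 -m jog '[{"grip":0.3,"delta_pos":[0,0,0],"dr":[0,0,0]},{"grip":1,"delta_pos":[0,0,0],"dr":[0,0,0]},{"grip":1,"delta_pos":[0,0,0],"dr":[0,0,0]},{"grip":1,"delta_pos":[0,0,0],"dr":[0,0,0]},{"grip":1,"delta_pos":[0,0,0],"dr":[0,0,0]}]' 60
python3 -m jog '[{"grip":1,"delta_pos":[0,0,-0.04],"dr":[0,0,0]},{"grip":1,"delta_pos":[0,0,-0.08],"dr":[0,0,0]},{"grip":1,"delta_pos":[0,0,-0.08],"dr":[0,0,0]},{"grip":1,"delta_pos":[0,0,0],"dr":[0,0,0]},{"grip":1,"delta_pos":[0,0,0],"dr":[0,0,0]}]'
python3 - <<'E'
from h import *
st();plan((.46,-.3015,.12,6.1),(.46,-.3015,-.005,6.1))
E
```

```text
time: 12.9
position: [0.6249, -0.0244, 0.0276]
tcp_rot: [0.001, 0.999, 0.053, 0.002]
ft_force: [-0.7, 0.0, 5.5]
gripper_width: 0.619
gripper_force: 63.4
time: 13.52
position: [0.6229, -0.024, 0.1248]
tcp_rot: [-0.0, 0.999, 0.053, -0.001]
ft_force: [-0.2, -0.1, -0.8]
gripper_width: 0.619
gripper_force: 63.0
t13.53 [ 0.6229 -0.024   0.1248] psi 6.13 w 0.619 gf 63.0 F [-0.2 -0.1 -0.8]
0 dr [-0.     0.002  0.001] rows>=0.0  shift [-0.383  0.517  0.01 ] rows>=5.4
1 dr [0. 0. 0.] rows>=0.0  shift [0.   0.   0.25] rows>=2.1
```

```bash
python3 -m jog '[{"grip":1,"delta_pos":[-0.0479,0.0646,0],"dr":[0,0,0]},{"grip":1,"delta_pos":[-0.0479,0.0646,0],"dr":[0,0,0]},{"grip":1,"delta_pos":[-0.0479,0.0646,0],"dr":[0,0,0]},{"grip":1,"delta_pos":[-0.0479,0.0646,0],"dr":[0,0,0]},{"grip":1,"delta_pos":[-0.0479,0.0646,0],"dr":[0,0,0]},{"grip":1,"delta_pos":[-0.0479,0.0646,0],"dr":[0,0,0]},{"grip":1,"delta_pos":[-0.0479,0.0646,0],"dr":[0,0,0]},{"grip":1,"delta_pos":[-0.0479,0.0646,0],"dr":[0,0,0]}]'
python3 -m jog '[{"grip":1,"delta_pos":[0,0,0],"dr":[0,0,0]},{"grip":1,"delta_pos":[0,0,0.08],"dr":[0,0,0]},{"grip":1,"delta_pos":[0,0,0.08],"dr":[0,0,0]},{"grip":1,"delta_pos":[0,0,0.05],"dr":[0,0,0]},{"grip":1,"delta_pos":[0,0,0.03],"dr":[0,0,0]},{"grip":1,"delta_pos":[0,0,0],"dr":[0,0,0]},{"grip":1,"delta_pos":[0,0,0],"dr":[0,0,0]}]'
python3 - <<'E'
from h import *
st();plan((.46,-.3015,-.005,6.1))
E
```

```text
time: 14.52
position: [0.4585, -0.3016, 0.1228]
tcp_rot: [-0.002, 0.999, 0.053, -0.002]
ft_force: [0.1, 0.2, -1.1]
gripper_width: 0.62
gripper_force: 63.1
time: 15.4
position: [0.4614, -0.3019, 0.0064]
tcp_rot: [0.001, 0.999, 0.054, 0.001]
ft_force: [-0.3, -0.2, -0.1]
gripper_width: 0.62
gripper_force: 63.2
t15.40 [ 0.4614 -0.3019  0.0064] psi 6.14 w 0.620 gf 63.2 F [-0.3 -0.2 -0.1]
0 dr [ 0.003 -0.003  0.001] rows>=0.0  shift [-0.003 -0.001  0.023] rows>=0.2
```

```bash
python3 -m jog '[{"grip":1,"delta_pos":[0,0,0.01],"dr":[0,0,0]},{"grip":1,"delta_pos":[0,0,0.006],"dr":[0,0,0]},{"grip":1,"delta_pos":[0,0,0],"dr":[0,0,0]}]'
python3 -m jog '[{"grip":1,"delta_pos":[0,0,0.004],"dr":[0,0,0]},{"grip":1,"delta_pos":[0,0,0],"dr":[0,0,0]}]'
```

```text
time: 15.78
position: [0.4603, -0.3015, -0.0028]
tcp_rot: [-0.0, 0.999, 0.053, -0.0]
ft_force: [-0.1, 0.2, -0.6]
gripper_width: 0.618
gripper_force: 63.2
time: 16.02
position: [0.4606, -0.3017, -0.0034]
tcp_rot: [0.0, 0.999, 0.053, 0.0]
ft_force: [-2.4, 1.5, 5.8]
gripper_width: 0.623
gripper_force: 63.7
```

```bash
python3 -m jog '[{"grip":0.3,"delta_pos":[0,0,0],"dr":[0,0,0]},{"grip":0,"delta_pos":[0,0,0],"dr":[0,0,0]},{"grip":0,"delta_pos":[0,0,0],"dr":[0,0,0]},{"grip":0,"delta_pos":[0,0,-0.06],"dr":[0,0,0]},{"grip":0,"delta_pos":[0,0,-0.1],"dr":[0,0,0]},{"grip":0,"delta_pos":[0,0,-0.1],"dr":[0,0,0]},{"grip":0,"delta_pos":[0,0,0],"dr":[0,0,0]}]'
python3 - <<'E'
from h import *
b=camera("top");a=camera("side");cv2.imwrite("pics/r1t.png",b[:,:,::-1])
# compact in top: compare with start by beige mask centroid
for n in("pics/top0.png","pics/r1t.png"):
    im=cv2.imread(n)[155:185,230:270].astype(int); m=(im[:,:,2]-im[:,:,0]>45); ys,xs=np.nonzero(m); print(n,m.sum(),xs.mean()+230,ys.mean()+155)
st();plan((.6265,.0783,.12,6.1))
E
```

```text
time: 16.9
position: [0.4633, -0.3037, 0.1313]
tcp_rot: [0.004, 0.999, 0.053, 0.004]
ft_force: [0.0, -1.2, -0.8]
gripper_width: 1.001
gripper_force: 0.0
pics/top0.png 410 247.00975609756097 167.98292682926828
pics/r1t.png 425 247.00235294117647 168.0329411764706
t17.00 [ 0.4607 -0.3017  0.1257] psi 6.13 w 0.998 gf 0.0 F [-0.4  0.3 -0.5]
0 dr [ 0.002 -0.002  0.001] rows>=0.0  shift [ 0.411 -0.72   0.011] rows>=6.9
```

```bash
python3 -m jog '[{"grip":0,"delta_pos":[0.0514,-0.09,0.0],"dr":[0,0,0]},{"grip":0,"delta_pos":[0.0514,-0.09,0.0],"dr":[0,0,0]},{"grip":0,"delta_pos":[0.0514,-0.09,0.0],"dr":[0,0,0]},{"grip":0,"delta_pos":[0.0514,-0.09,0.0],"dr":[0,0,0]},{"grip":0,"delta_pos":[0.0514,-0.09,0.0],"dr":[0,0,0]},{"grip":0,"delta_pos":[0.0514,-0.09,0.0],"dr":[0,0,0]},{"grip":0,"delta_pos":[0.0514,-0.09,0.0],"dr":[0,0,0]},{"grip":0,"delta_pos":[0.0514,-0.09,0.0],"dr":[0,0,0]}]'
python3 -m jog '[{"grip":0,"delta_pos":[0,0,0],"dr":[0,0,0]},{"grip":0,"delta_pos":[0,0,0.08],"dr":[0,0,0]},{"grip":0,"delta_pos":[0,0,0.08],"dr":[0,0,0]},{"grip":0,"delta_pos":[0,0,0.045],"dr":[0,0,0]},{"grip":0,"delta_pos":[0,0,0.02],"dr":[0,0,0]},{"grip":0,"delta_pos":[0,0,0],"dr":[0,0,0]},{"grip":0,"delta_pos":[0,0,0],"dr":[0,0,0]}]'
python3 - <<'E'
from h import *
st();plan((.6265,.0783,.0135,6.1))
E
```

```text
time: 18.0
position: [0.6256, 0.0799, 0.1223]
tcp_rot: [0.0, 0.999, 0.053, -0.002]
ft_force: [0.3, 1.0, -0.9]
gripper_width: 0.998
gripper_force: 0.0
time: 18.88
position: [0.6274, 0.0781, 0.0142]
tcp_rot: [0.0, 0.999, 0.053, 0.001]
ft_force: [0.2, -0.1, -0.1]
gripper_width: 0.998
gripper_force: 0.0
t18.88 [0.6274 0.0781 0.0142] psi 6.11 w 0.998 gf 0.0 F [ 0.2 -0.1 -0.1]
0 dr [ 0.001 -0.004  0.   ] rows>=0.0  shift [-0.002 -0.001  0.001] rows>=0.0
```

```bash
python3 -m jog '[{"grip":0.2,"delta_pos":[0,0,0],"dr":[0,0,0]},{"grip":1,"delta_pos":[0,0,0],"dr":[0,0,0]},{"grip":1,"delta_pos":[0,0,0],"dr":[0,0,0]},{"grip":1,"delta_pos":[0,0,0],"dr":[0,0,0]},{"grip":1,"delta_pos":[0,0,0],"dr":[0,0,0]}]' 50
python3 -m jog '[{"grip":1,"delta_pos":[0,0,-0.04],"dr":[0,0,0]},{"grip":1,"delta_pos":[0,0,-0.08],"dr":[0,0,0]},{"grip":1,"delta_pos":[0,0,-0.08],"dr":[0,0,0]},{"grip":1,"delta_pos":[0,0,0],"dr":[0,0,0]},{"grip":1,"delta_pos":[0,0,0],"dr":[0,0,0]}]'
python3 - <<'E'
from h import *
st();plan((.53,-.293,.115,6.1),(.53,-.293,.005,6.1))
E
```

```text
time: 19.5
position: [0.6279, 0.0784, 0.0148]
tcp_rot: [0.0, 0.999, 0.053, 0.002]
ft_force: [-0.1, 0.8, 5.5]
gripper_width: 0.697
gripper_force: 54.6
time: 20.12
position: [0.6259, 0.0783, 0.1123]
tcp_rot: [0.0, 0.999, 0.053, -0.001]
ft_force: [-0.3, 1.0, -0.5]
gripper_width: 0.699
gripper_force: 54.2
t20.12 [0.6259 0.0783 0.1123] psi 6.13 w 0.699 gf 54.2 F [-0.3  1.  -0.5]
0 dr [0.    0.002 0.001] rows>=0.0  shift [-0.27   0.718 -0.005] rows>=6.4
1 dr [0. 0. 0.] rows>=0.0  shift [0.   0.   0.22] rows>=1.8
```

```bash
python3 -m jog '[{"grip":1,"delta_pos":[-0.0345,0.0897,0],"dr":[0,0,0]},{"grip":1,"delta_pos":[-0.0345,0.0897,0],"dr":[0,0,0]},{"grip":1,"delta_pos":[-0.0345,0.0897,0],"dr":[0,0,0]},{"grip":1,"delta_pos":[-0.0345,0.0897,0],"dr":[0,0,0]},{"grip":1,"delta_pos":[-0.0345,0.0897,0],"dr":[0,0,0]},{"grip":1,"delta_pos":[-0.0345,0.0897,0],"dr":[0,0,0]},{"grip":1,"delta_pos":[-0.0345,0.0897,0],"dr":[0,0,0]},{"grip":1,"delta_pos":[-0.0345,0.0897,0],"dr":[0,0,0]}]'
python3 -m jog '[{"grip":1,"delta_pos":[0,0,0],"dr":[0,0,0]},{"grip":1,"delta_pos":[0,0,0.08],"dr":[0,0,0]},{"grip":1,"delta_pos":[0,0,0.08],"dr":[0,0,0]},{"grip":1,"delta_pos":[0,0,0.05],"dr":[0,0,0]},{"grip":1,"delta_pos":[0,0,0.02],"dr":[0,0,0]},{"grip":1,"delta_pos":[0,0,0],"dr":[0,0,0]},{"grip":1,"delta_pos":[0,0,0],"dr":[0,0,0]}]'
python3 - <<'E'
from h import *
st();plan((.527,-.293,-.0165,6.1))
E
```

```text
time: 21.12
position: [0.5257, -0.2937, 0.1101]
tcp_rot: [-0.001, 0.999, 0.053, -0.002]
ft_force: [0.5, -0.4, -0.7]
gripper_width: 0.701
gripper_force: 54.2
time: 22.0
position: [0.5286, -0.2935, -0.0007]
tcp_rot: [0.001, 0.999, 0.054, 0.001]
ft_force: [0.5, 0.5, -1.2]
gripper_width: 0.705
gripper_force: 54.3
t22.00 [ 0.5286 -0.2935 -0.0007] psi 6.15 w 0.705 gf 54.3 F [ 0.5  0.5 -1.2]
0 dr [ 0.003 -0.004  0.002] rows>=0.0  shift [-0.003 -0.001  0.032] rows>=0.3
```

```bash
python3 -m jog '[{"grip":1,"delta_pos":[0,0,0.015],"dr":[0,0,0]},{"grip":1,"delta_pos":[0,0,0.008],"dr":[0,0,0]},{"grip":1,"delta_pos":[0,0,0.003],"dr":[0,0,0]},{"grip":1,"delta_pos":[0,0,0],"dr":[0,0,0]}]'
python3 -m jog '[{"grip":1,"delta_pos":[0,0,0.003],"dr":[0,0,0]},{"grip":1,"delta_pos":[0,0,0],"dr":[0,0,0]}]'
```

```text
time: 22.5
position: [0.5275, -0.2931, -0.0153]
tcp_rot: [-0.0, 0.999, 0.053, -0.0]
ft_force: [-0.2, -0.7, -1.1]
gripper_width: 0.696
gripper_force: 54.3
time: 22.75
position: [0.5278, -0.2933, -0.0161]
tcp_rot: [0.0, 0.999, 0.053, 0.0]
ft_force: [-0.7, 0.7, 1.5]
gripper_width: 0.7
gripper_force: 54.4
```

```bash
python3 -m jog '[{"grip":0.2,"delta_pos":[0,0,0],"dr":[0,0,0]},{"grip":0,"delta_pos":[0,0,0],"dr":[0,0,0]},{"grip":0,"delta_pos":[0,0,0],"dr":[0,0,0]},{"grip":0,"delta_pos":[0,0,-0.06],"dr":[0,0,0]},{"grip":0,"delta_pos":[0,0,-0.1],"dr":[0,0,0]},{"grip":0,"delta_pos":[0,0,-0.12],"dr":[0,0,0]},{"grip":0,"delta_pos":[0,0,-0.08],"dr":[0,0,0]},{"grip":0,"delta_pos":[0,0,0],"dr":[0,0,0]}]'
python3 - <<'E'
from h import *
b=camera("top");a=camera("side");cv2.imwrite("pics/u1t.png",b[:,:,::-1]);cv2.imwrite("pics/u1s.png",a[:,:,::-1])
o=np.hstack([cv2.resize(a[230:330,200:350],(400,267),interpolation=3),cv2.resize(b[180:280,340:440],(267,267),interpolation=3)])
cv2.imwrite("pics/u1.png",o[:,:,::-1])
im=cv2.imread("pics/top0.png").astype(int)[205:260,150:185]
m=(im.min(2)>135).astype(np.uint8)
ys,xs=np.nonzero(m);print(m.sum());r=cv2.minAreaRect(np.c_[xs+150,ys+205].astype(np.float32));print(r)
W=back("top",cv2.boxPoints(r),.068);print(W.mean(0),W[:,:2],[np.degrees(np.arctan2(*(W[i]-W[i-1])[:2])) for i in range(4)])
m2=cv2.findNonZero((im.max(2)<95).astype(np.uint8)).reshape(-1,2)
st();plan((.4745,.295,.19,18),(.4745,.295,.009,18))
E
```

```text
time: 23.75
position: [0.5299, -0.2946, 0.1691]
tcp_rot: [0.003, 0.999, 0.053, 0.004]
ft_force: [-0.1, -0.4, -0.1]
gripper_width: 0.999
gripper_force: 0.0
112
((159.66981506347656, 227.09432983398438), (22.80185317993164, 4.807619571685791), 74.05460357666016)
[0.4767 0.2975 0.068 ] [[0.5028 0.3119]
 [0.506  0.3004]
 [0.4505 0.2832]
 [0.4474 0.2947]] [np.float64(72.68920173790232), np.float64(164.603647374631), np.float64(-107.22449496191001), np.float64(-15.322369169821071)]
t23.85 [ 0.5276 -0.2931  0.1634] psi 6.13 w 0.998 gf 0.0 F [-0.5 -0.8 -0.8]
0 dr [ 0.001 -0.001 -0.396] rows>=1.1  shift [ 0.263 -1.151 -0.053] rows>=9.9
1 dr [0. 0. 0.] rows>=0.0  shift [0.    0.    0.362] rows>=3.0
```

View pics/u1.png

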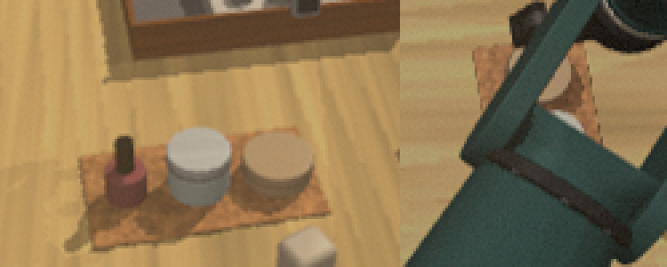

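The polish (125,180), jar (198,165) and compact (277,162) all stand on the mat. Now the scraper, in the leftmost rest at (165,232). The other, empty tray at (198,310) lies further right.

```bash
python3 -m jog '[{"grip":0,"delta_pos":[0,0,-0.02],"dr":[0,0,-0.19]},{"grip":0,"delta_pos":[0,0,-0.02],"dr":[0,0,-0.19]},{"grip":0,"delta_pos":[0,0,0],"dr":[0,0,0]}]' >/dev/null
python3 - <<'E'
from h import *
st();plan((.4755,.2965,.17,17.5),(.4755,.2965,.009,17.5))
E
```

```text
t24.23 [ 0.5272 -0.2929  0.1818] psi 17.46 w 0.999 gf 0.0 F [ 0.3  0.2 -0.7]
0 dr [-0.003  0.003 -0.001] rows>=0.0  shift [ 0.256 -1.155  0.024] rows>=9.9
1 dr [0. 0. 0.] rows>=0.0  shift [0.    0.    0.322] rows>=2.7
```

```bash
python3 -m jog '[{"grip":0,"delta_pos":[0.0213,-0.0962,0.002],"dr":[0,0,0]},{"grip":0,"delta_pos":[0.0213,-0.0962,0.002],"dr":[0,0,0]},{"grip":0,"delta_pos":[0.0213,-0.0962,0.002],"dr":[0,0,0]},{"grip":0,"delta_pos":[0.0213,-0.0962,0.002],"dr":[0,0,0]},{"grip":0,"delta_pos":[0.0213,-0.0962,0.002],"dr":[0,0,0]},{"grip":0,"delta_pos":[0.0213,-0.0962,0.002],"dr":[0,0,0]},{"grip":0,"delta_pos":[0.0213,-0.0962,0.002],"dr":[0,0,0]},{"grip":0,"delta_pos":[0.0213,-0.0962,0.002],"dr":[0,0,0]}]' >/dev/null
python3 -m jog '[{"grip":0,"delta_pos":[0.0213,-0.0962,0.002],"dr":[0,0,0]},{"grip":0,"delta_pos":[0.0213,-0.0962,0.002],"dr":[0,0,0]},{"grip":0,"delta_pos":[0.0213,-0.0962,0.002],"dr":[0,0,0]},{"grip":0,"delta_pos":[0.0213,-0.0962,0.002],"dr":[0,0,0]},{"grip":0,"delta_pos":[0,0,0],"dr":[0,0,0]},{"grip":0,"delta_pos":[0,0,0],"dr":[0,0,0]}]' >/dev/null
python3 - <<'E'
from h import *
st();plan((.4755,.2965,.17,17.5),(.4755,.2965,.009,17.5))
E
```

```text
t25.98 [0.475  0.2951 0.1697] psi 17.49 w 1.000 gf 0.0 F [ 0.1 -0.1 -0.3]
0 dr [ 0.002  0.005 -0.   ] rows>=0.0  shift [ 0.002 -0.002 -0.001] rows>=0.0
1 dr [0. 0. 0.] rows>=0.0  shift [0.    0.    0.322] rows>=2.7
```

```bash
python3 -m jog '[{"grip":0,"delta_pos":[0.002,-0.002,0.09],"dr":[0,0,0]},{"grip":0,"delta_pos":[0,0,0.09],"dr":[0,0,0]},{"grip":0,"delta_pos":[0,0,0.08],"dr":[0,0,0]},{"grip":0,"delta_pos":[0,0,0.05],"dr":[0,0,0]},{"grip":0,"delta_pos":[0,0,0.01],"dr":[0,0,0]},{"grip":0,"delta_pos":[0,0,0],"dr":[0,0,0]}]'
python3 -m jog '[{"grip":0.4,"delta_pos":[0,0,0],"dr":[0,0,0]},{"grip":0.7,"delta_pos":[0,0,0],"dr":[0,0,0]},{"grip":1,"delta_pos":[0,0,0],"dr":[0,0,0]},{"grip":1,"delta_pos":[0,0,0],"dr":[0,0,0]},{"grip":1,"delta_pos":[0,0,0],"dr":[0,0,0]},{"grip":1,"delta_pos":[0,0,0],"dr":[0,0,0]}]' 70
```

```text
time: 26.72
position: [0.4769, 0.2962, 0.0118]
tcp_rot: [0.0, 0.988, 0.151, 0.0]
ft_force: [1.0, -0.5, 0.1]
gripper_width: 0.997
gripper_force: 0.0
time: 27.48
position: [0.4768, 0.2974, 0.0119]
tcp_rot: [-0.0, 0.988, 0.152, 0.001]
ft_force: [-0.4, 0.9, 3.8]
gripper_width: 0.195
gripper_force: 69.4
```

```bash
python3 -m jog '[{"grip":1,"delta_pos":[0,0,-0.05],"dr":[0,0,0]},{"grip":1,"delta_pos":[0,0,-0.1],"dr":[0,0,0]},{"grip":1,"delta_pos":[0,0,-0.09],"dr":[0,0,0]},{"grip":1,"delta_pos":[0,0,0],"dr":[0,0,0]}]'
python3 -m jog '[{"grip":1,"delta_pos":[0,0,0],"dr":[0,0,-0.3275]},{"grip":1,"delta_pos":[0,0,0],"dr":[0,0,-0.3275]},{"grip":1,"delta_pos":[0,0,0],"dr":[0,0,-0.3275]},{"grip":1,"delta_pos":[0,0,0],"dr":[0,0,-0.3275]},{"grip":1,"delta_pos":[0,0,0],"dr":[0,0,-0.3275]},{"grip":1,"delta_pos":[0,0,0],"dr":[0,0,-0.3275]},{"grip":1,"delta_pos":[0,0,0],"dr":[0,0,-0.3275]},{"grip":1,"delta_pos":[0,0,0],"dr":[0,0,-0.3275]}]'
cat >> h.py <<'E'
TH=np.radians(6.06);RB=np.array([[np.cos(TH),-np.sin(TH)],[np.sin(TH),np.cos(TH)]]);OB=np.array([.5778,.0234])
def bw(x,y,z,ps=96.1): return (*(OB+RB@[x,y]),z,ps)
E
python3 - <<'E'
from h import *
st();plan(bw(.025,.064,.13),bw(.025,.064,.044),bw(-.108,.064,.044),bw(-.108,.064,.09),bw(.025,-.064,.09),bw(.025,-.064,.044),bw(-.108,-.064,.044))
E
```

```text
time: 27.98
position: [0.4787, 0.2982, 0.1359]
tcp_rot: [-0.001, 0.988, 0.152, 0.004]
ft_force: [0.2, 0.6, -2.7]
gripper_width: 0.2
gripper_force: 68.8
time: 28.98
position: [0.475, 0.2964, 0.1286]
tcp_rot: [-0.001, 0.666, 0.746, -0.002]
ft_force: [0.1, -0.6, -1.1]
gripper_width: 0.194
gripper_force: 68.8
t28.98 [0.475  0.2964 0.1286] psi 96.45 w 0.194 gf 68.8 F [ 0.1 -0.6 -1.1]
0 dr [-0.008  0.003  0.012] rows>=0.0  shift [-0.437  0.196 -0.003] rows>=4.0
1 dr [0. 0. 0.] rows>=0.0  shift [0.    0.    0.172] rows>=1.4
2 dr [0. 0. 0.] rows>=0.0  shift [ 0.    -0.266  0.   ] rows>=2.2
3 dr [0. 0. 0.] rows>=0.0  shift [ 0.     0.    -0.092] rows>=0.8
4 dr [0. 0. 0.] rows>=0.0  shift [-0.256  0.266  0.   ] rows>=3.1
5 dr [0. 0. 0.] rows>=0.0  shift [0.    0.    0.092] rows>=0.8
6 dr [0. 0. 0.] rows>=0.0  shift [ 0.    -0.266  0.   ] rows>=2.2
```

```bash
python3 -m jog '[{"grip":1,"delta_pos":[-0.0728,0.0327,0],"dr":[0,0,0.012]},{"grip":1,"delta_pos":[-0.0728,0.0327,0],"dr":[0,0,0]},{"grip":1,"delta_pos":[-0.0728,0.0327,0],"dr":[0,0,0]},{"grip":1,"delta_pos":[-0.0728,0.0327,0],"dr":[0,0,0]},{"grip":1,"delta_pos":[-0.0728,0.0327,0],"dr":[0,0,0]},{"grip":1,"delta_pos":[-0.0728,0.0327,0],"dr":[0,0,0]},{"grip":1,"delta_pos":[0,0,0],"dr":[0,0,0]},{"grip":1,"delta_pos":[0,0,0],"dr":[0,0,0]}]' >/dev/null
python3 -m jog '[{"grip":1,"delta_pos":[0,0,0.09],"dr":[0,0,0]},{"grip":1,"delta_pos":[0,0,0.06],"dr":[0,0,0]},{"grip":1,"delta_pos":[0,0,0],"dr":[0,0,0]},{"grip":1,"delta_pos":[0,0,0],"dr":[0,0,0]}]'
python3 - <<'E'
from h import *
st();plan(bw(.025,.064,.044),bw(-.108,.064,.044))
E
```

```text
time: 30.48
position: [0.5965, 0.0906, 0.0575]
tcp_rot: [0.001, 0.67, 0.742, 0.001]
ft_force: [-0.1, 0.6, 0.4]
gripper_width: 0.196
gripper_force: 68.8
t30.48 [0.5965 0.0906 0.0575] psi 95.83 w 0.196 gf 68.8 F [-0.1  0.6  0.4]
0 dr [ 0.003  0.    -0.009] rows>=0.0  shift [-0.002 -0.001  0.027] rows>=0.2
1 dr [0. 0. 0.] rows>=0.0  shift [ 0.    -0.266  0.   ] rows>=2.2
```

```bash
python3 -m jog '[{"grip":1,"delta_pos":[0,0,0.018],"dr":[0,0,0]},{"grip":1,"delta_pos":[0,0,0.008],"dr":[0,0,0]},{"grip":1,"delta_pos":[0,0,0],"dr":[0,0,0]},{"grip":1,"delta_pos":[0,0,0],"dr":[0,0,0]}]'
```

```text
time: 30.98
position: [0.5962, 0.0897, 0.0435]
tcp_rot: [0.0, 0.671, 0.742, 0.0]
ft_force: [0.3, 0.1, -1.7]
gripper_width: 0.199
gripper_force: 68.9
```

```bash
python3 -m jog '[{"grip":1,"delta_pos":[0,-0.025,0],"dr":[0,0,0]},{"grip":1,"delta_pos":[0,-0.025,0],"dr":[0,0,0]},{"grip":1,"delta_pos":[0,-0.025,0],"dr":[0,0,0]},{"grip":1,"delta_pos":[0,-0.025,0],"dr":[0,0,0]},{"grip":1,"delta_pos":[0,-0.025,0],"dr":[0,0,0]},{"grip":1,"delta_pos":[0,-0.025,0],"dr":[0,0,0]},{"grip":1,"delta_pos":[0,-0.025,0],"dr":[0,0,0]},{"grip":1,"delta_pos":[0,-0.025,0],"dr":[0,0,0]}]'
python3 -m jog '[{"grip":1,"delta_pos":[0,-0.02,0],"dr":[0,0,0]},{"grip":1,"delta_pos":[0,-0.02,0],"dr":[0,0,0]},{"grip":1,"delta_pos":[0,-0.016,0],"dr":[0,0,0]},{"grip":1,"delta_pos":[0,-0.01,0],"dr":[0,0,0]},{"grip":1,"delta_pos":[0,-0.006,0],"dr":[0,0,0]},{"grip":1,"delta_pos":[0,0,0],"dr":[0,0,0]},{"grip":1,"delta_pos":[0,0,0],"dr":[0,0,0]}]'
python3 - <<'E'
from h import *
st();plan(bw(-.108,.064,.09),bw(.025,-.064,.09),bw(.025,-.064,.044),bw(-.108,-.064,.044))
E
```

```text
time: 31.98
position: [0.4958, 0.0796, 0.0434]
tcp_rot: [0.0, 0.671, 0.742, 0.0]
ft_force: [0.1, -1.0, -0.7]
gripper_width: 0.196
gripper_force: 68.9
time: 32.85
position: [0.461, 0.076, 0.0433]
tcp_rot: [0.0, 0.671, 0.742, 0.0]
ft_force: [0.6, 0.2, -0.1]
gripper_width: 0.198
gripper_force: 68.9
t32.85 [0.461  0.076  0.0433] psi 95.76 w 0.198 gf 68.9 F [ 0.6  0.2 -0.1]
0 dr [ 0.001  0.    -0.011] rows>=0.0  shift [-0.001  0.005 -0.093] rows>=0.8
1 dr [0. 0. 0.] rows>=0.0  shift [-0.256  0.266  0.   ] rows>=3.1
2 dr [0. 0. 0.] rows>=0.0  shift [0.    0.    0.092] rows>=0.8
3 dr [0. 0. 0.] rows>=0.0  shift [ 0.    -0.266  0.   ] rows>=2.2
```

```bash
python3 -m jog '[{"grip":1,"delta_pos":[0,0.005,-0.093],"dr":[0,0,-0.01]},{"grip":1,"delta_pos":[-0.064,0.0675,0],"dr":[0,0,0]},{"grip":1,"delta_pos":[-0.064,0.0675,0],"dr":[0,0,0]},{"grip":1,"delta_pos":[-0.064,0.0675,0],"dr":[0,0,0]},{"grip":1,"delta_pos":[-0.064,0.0675,0],"dr":[0,0,0]},{"grip":1,"delta_pos":[0,0,0],"dr":[0,0,0]},{"grip":1,"delta_pos":[0,0,0.05],"dr":[0,0,0]},{"grip":1,"delta_pos":[0,0,0],"dr":[0,0,0]}]'
python3 - <<'E'
from h import *
st();plan(bw(.025,-.064,.0437),bw(-.108,-.064,.0437))
E
```

```text
time: 33.85
position: [0.6086, -0.0359, 0.062]
tcp_rot: [-0.003, 0.669, 0.744, -0.002]
ft_force: [-0.1, -0.0, -1.4]
gripper_width: 0.198
gripper_force: 69.0
t33.85 [ 0.6086 -0.0359  0.062 ] psi 96.08 w 0.198 gf 69.0 F [-0.1 -0.  -1.4]
0 dr [-0.012 -0.003 -0.001] rows>=0.0  shift [-0.003  0.001  0.037] rows>=0.3
1 dr [0. 0. 0.] rows>=0.0  shift [ 0.    -0.266  0.   ] rows>=2.2
```

```bash
python3 -m jog '[{"grip":1,"delta_pos":[-0.003,0,0.03],"dr":[0,0,0]},{"grip":1,"delta_pos":[0,0,0.012],"dr":[0,0,0]},{"grip":1,"delta_pos":[0,0,0],"dr":[0,0,0]},{"grip":1,"delta_pos":[0,0,0],"dr":[0,0,0]}]'
python3 -m jog '[{"grip":1,"delta_pos":[0,-0.025,0],"dr":[0,0,0]},{"grip":1,"delta_pos":[0,-0.025,0],"dr":[0,0,0]},{"grip":1,"delta_pos":[0,-0.025,0],"dr":[0,0,0]},{"grip":1,"delta_pos":[0,-0.025,0],"dr":[0,0,0]},{"grip":1,"delta_pos":[0,-0.025,0],"dr":[0,0,0]},{"grip":1,"delta_pos":[0,-0.025,0],"dr":[0,0,0]},{"grip":1,"delta_pos":[0,-0.025,0],"dr":[0,0,0]},{"grip":1,"delta_pos":[0,-0.025,0],"dr":[0,0,0]}]'
python3 -m jog '[{"grip":1,"delta_pos":[0,-0.02,0],"dr":[0,0,0]},{"grip":1,"delta_pos":[0,-0.02,0],"dr":[0,0,0]},{"grip":1,"delta_pos":[0,-0.016,0],"dr":[0,0,0]},{"grip":1,"delta_pos":[0,-0.01,0],"dr":[0,0,0]},{"grip":1,"delta_pos":[0,-0.006,0],"dr":[0,0,0]},{"grip":1,"delta_pos":[0,0,0],"dr":[0,0,0]},{"grip":1,"delta_pos":[0,0,-0.1],"dr":[0,0,0]},{"grip":1,"delta_pos":[0,0,-0.1],"dr":[0,0,0]}]'
python3 - <<'E'
from h import *
b=camera("top");a=camera("side");cv2.imwrite("pics/w1t.png",b[:,:,::-1]);cv2.imwrite("pics/w1s.png",a[:,:,::-1])
o=np.hstack([cv2.resize(a[170:260,225:365],(466,300),interpolation=3),cv2.resize(b[135:275,205:340],(289,300),interpolation=3)])
cv2.imwrite("pics/w1.png",o[:,:,::-1]);st()
E
```

```text
time: 34.35
position: [0.6113, -0.0381, 0.0442]
tcp_rot: [0.0, 0.669, 0.744, 0.0]
ft_force: [0.3, -0.0, 0.1]
gripper_width: 0.197
gripper_force: 69.1
time: 35.35
position: [0.511, -0.0489, 0.0439]
tcp_rot: [0.0, 0.669, 0.743, 0.0]
ft_force: [1.0, 0.0, -0.9]
gripper_width: 0.199
gripper_force: 69.1
time: 36.35
position: [0.4755, -0.0524, 0.1442]
tcp_rot: [-0.001, 0.669, 0.744, -0.0]
ft_force: [0.3, -0.6, -1.0]
gripper_width: 0.202
gripper_force: 68.9
t36.45 [ 0.4803 -0.0535  0.1511] psi 96.07 w 0.196 gf 69.2 F [ 0.6 -1.  -0.5]
```

View pics/w1.png

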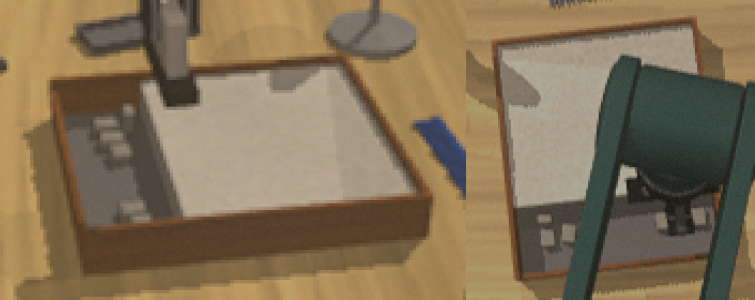

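The white top is clear. The chips lie in the trough, at crop (103,127), (118,150) and (133,212). Return the scraper.

```bash
python3 -m jog '[{"grip":1,"delta_pos":[0.087,0.007,0],"dr":[0,0,0]},{"grip":1,"delta_pos":[0.087,0.007,0],"dr":[0,0,0]},{"grip":1,"delta_pos":[0.087,0.007,0],"dr":[0,0,0]},{"grip":1,"delta_pos":[0.087,0.007,0],"dr":[0,0,0]},{"grip":1,"delta_pos":[0.087,0.007,0],"dr":[0,0,0]},{"grip":1,"delta_pos":[0.087,0.007,0],"dr":[0,0,0]},{"grip":1,"delta_pos":[0.087,0.007,0],"dr":[0,0,0]},{"grip":1,"delta_pos":[0.087,0.007,0],"dr":[0,0,0]}]'
python3 -m jog '[{"grip":1,"delta_pos":[0,0,0],"dr":[0,0,0.3275]},{"grip":1,"delta_pos":[0,0,0],"dr":[0,0,0.3275]},{"grip":1,"delta_pos":[0,0,0],"dr":[0,0,0.3275]},{"grip":1,"delta_pos":[0,0,0],"dr":[0,0,0.3275]},{"grip":1,"delta_pos":[0,0,0],"dr":[0,0,0.3275]},{"grip":1,"delta_pos":[0,0,0],"dr":[0,0,0.3275]},{"grip":1,"delta_pos":[0,0,0],"dr":[0,0,0.3275]},{"grip":1,"delta_pos":[0,0,0],"dr":[0,0,0.3275]}]' >/dev/null
python3 -m jog '[{"grip":1,"delta_pos":[0,0,0],"dr":[0,0,0]},{"grip":1,"delta_pos":[0,0,0],"dr":[0,0,0]}]' >/dev/null
python3 - <<'E'
from h import *
st();plan((.476,.2965,.06,17.5),(.476,.2965,.0125,17.5))
E
```

```text
time: 37.45
position: [0.4666, 0.2979, 0.1427]
tcp_rot: [-0.0, 0.669, 0.744, -0.001]
ft_force: [0.4, 0.1, -1.8]
gripper_width: 0.198
gripper_force: 69.2
t38.70 [0.4669 0.2964 0.1432] psi 17.60 w 0.200 gf 69.0 F [-0.4  0.4 -1.5]
0 dr [0.    0.002 0.003] rows>=0.0  shift [0.017 0.005 0.166] rows>=1.4
1 dr [0. 0. 0.] rows>=0.0  shift [0.    0.    0.095] rows>=0.8
```

```bash
python3 -m jog '[{"grip":1,"delta_pos":[0.017,0.005,0],"dr":[0,0,0.003]},{"grip":1,"delta_pos":[0,0,0.08],"dr":[0,0,0]},{"grip":1,"delta_pos":[0,0,0.08],"dr":[0,0,0]},{"grip":1,"delta_pos":[0,0,0.05],"dr":[0,0,0]},{"grip":1,"delta_pos":[0,0,0.03],"dr":[0,0,0]},{"grip":1,"delta_pos":[0,0,0.014],"dr":[0,0,0]},{"grip":1,"delta_pos":[0,0,0],"dr":[0,0,0]},{"grip":1,"delta_pos":[0,0,0],"dr":[0,0,0]}]'
```

```text
time: 39.7
position: [0.4768, 0.2971, 0.0182]
tcp_rot: [-0.0, 0.989, 0.151, 0.001]
ft_force: [-0.1, 0.4, -1.1]
gripper_width: 0.199
gripper_force: 69.0
```

```bash
python3 -m jog '[{"grip":1,"delta_pos":[-0.001,0,0.008],"dr":[0,0,0]},{"grip":1,"delta_pos":[0,0,0.004],"dr":[0,0,0]},{"grip":1,"delta_pos":[0,0,0],"dr":[0,0,0]},{"grip":1,"delta_pos":[0,0,0],"dr":[0,0,0]}]'
python3 -m jog '[{"grip":0.7,"delta_pos":[0,0,0],"dr":[0,0,0]},{"grip":0.4,"delta_pos":[0,0,0],"dr":[0,0,0]},{"grip":0.2,"delta_pos":[0,0,0],"dr":[0,0,0]},{"grip":0,"delta_pos":[0,0,0],"dr":[0,0,0]},{"grip":0,"delta_pos":[0,0,0],"dr":[0,0,0]},{"grip":0,"delta_pos":[0,0,-0.08],"dr":[0,0,0]},{"grip":0,"delta_pos":[0,0,-0.1],"dr":[0,0,0]},{"grip":0,"delta_pos":[0,0,-0.1],"dr":[0,0,0]}]'
python3 -m jog '[{"grip":0,"delta_pos":[0,0,0],"dr":[0,0,0.38]},{"grip":0,"delta_pos":[0,0,0],"dr":[0,0,0.02]},{"grip":0,"delta_pos":[0,0,0],"dr":[0,0,0]}]'
python3 - <<'E'
from h import *
cv2.imwrite("pics/x1s.png",camera("side")[:,:,::-1]);cv2.imwrite("pics/x1t.png",camera("top")[:,:,::-1])
g0=cv2.imread("pics/u1s.png").astype(int);g1=cv2.imread("pics/x1s.png").astype(int)
d=np.abs(g0-g1).max(2)[230:330,200:350]; print("mat diff",(d>40).sum(), np.argwhere(d>40)[:5])
st();plan((.5278,-.2933,.15,6.1))
E
```

```text
time: 40.2
position: [0.4757, 0.2967, 0.0119]
tcp_rot: [-0.0, 0.989, 0.151, 0.001]
ft_force: [-1.4, -1.6, 4.8]
gripper_width: 0.203
gripper_force: 69.7
time: 41.2
position: [0.4751, 0.2963, 0.152]
tcp_rot: [0.0, 0.989, 0.151, -0.0]
ft_force: [-0.3, 1.2, 0.1]
gripper_width: 0.999
gripper_force: 0.0
time: 41.58
position: [0.4748, 0.2961, 0.1495]
tcp_rot: [0.001, 0.999, 0.054, -0.001]
ft_force: [-0.5, 0.1, 0.0]
gripper_width: 1.001
gripper_force: 0.0
mat diff 79 [[ 0 85]
 [ 0 86]
 [ 0 87]
 [ 0 88]
 [ 0 89]]
t41.67 [0.4748 0.2961 0.1494] psi 6.12 w 1.001 gf 0.0 F [-1.1 -0.2  0.5]
0 dr [0.002 0.004 0.001] rows>=0.0  shift [-0.02   1.183 -0.001] rows>=9.9
```

Run:
```python
from h import *
a=cv2.imread("pics/x1s.png");b=cv2.imread("pics/x1t.png")
o=np.hstack([cv2.resize(a[145:325,220:370],(480,576),interpolation=3),np.vstack([cv2.resize(b[135:275,205:345],(288,288),interpolation=3),cv2.resize(b[190:275,140:225],(288,288),interpolation=3)])])
cv2.imwrite("pics/x1.png",o)
g0=cv2.imread("pics/u1s.png").astype(int);d=np.abs(g0-a).max(2)[230:330,200:350];r=np.argwhere(d>40);print(r.min(0),r.max(0))
```

```text
[ 0 60] [  6 119]
```

View pics/x1.png

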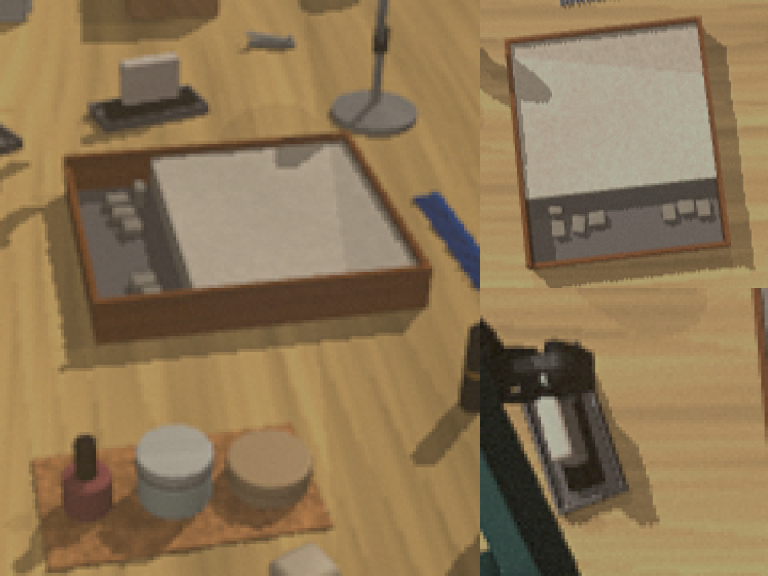

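All seven chips are in the trough (four left, three right), the scraper stands in its rest, and the three items are on the mat. Bring the compact back first.

```bash
python3 -m jog '[{"grip":0,"delta_pos":[-0.0017,0.0986,0],"dr":[0,0,0]},{"grip":0,"delta_pos":[-0.0017,0.0986,0],"dr":[0,0,0]},{"grip":0,"delta_pos":[-0.0017,0.0986,0],"dr":[0,0,0]},{"grip":0,"delta_pos":[-0.0017,0.0986,0],"dr":[0,0,0]},{"grip":0,"delta_pos":[-0.0017,0.0986,0],"dr":[0,0,0]},{"grip":0,"delta_pos":[-0.0017,0.0986,0],"dr":[0,0,0]},{"grip":0,"delta_pos":[-0.0017,0.0986,0],"dr":[0,0,0]},{"grip":0,"delta_pos":[-0.0017,0.0986,0],"dr":[0,0,0]}]' >/dev/null
python3 -m jog '[{"grip":0,"delta_pos":[-0.0017,0.0986,0],"dr":[0,0,0]},{"grip":0,"delta_pos":[-0.0017,0.0986,0],"dr":[0,0,0]},{"grip":0,"delta_pos":[-0.0017,0.0986,0],"dr":[0,0,0]},{"grip":0,"delta_pos":[-0.0017,0.0986,0],"dr":[0,0,0]},{"grip":0,"delta_pos":[0,0,0],"dr":[0,0,0]},{"grip":0,"delta_pos":[0,0,0],"dr":[0,0,0]}]' >/dev/null
python3 - <<'E'
from h import *
a=camera("side").astype(int);g0=cv2.imread("pics/x1s.png")[:,:,::-1].astype(int);d=np.abs(g0-a).max(2)[250:330,220:330]
r=np.argwhere(d>40);print(len(r),r.min(0) if len(r) else"",r.max(0) if len(r) else"")
st();plan((.5278,-.2933,.15,6.1),(.5278,-.2933,-.0155,6.1))
E
```

```text
0  
t43.48 [ 0.5272 -0.2919  0.1502] psi 6.10 w 0.996 gf 0.0 F [ 0.8 -0.3 -0.2]
0 dr [-0.002  0.001 -0.   ] rows>=0.0  shift [0.001 0.003 0.   ] rows>=0.0
1 dr [0. 0. 0.] rows>=0.0  shift [0.    0.    0.331] rows>=2.8
```

```bash
python3 -m jog '[{"grip":0,"delta_pos":[0.001,0.002,0.09],"dr":[0,0,0]},{"grip":0,"delta_pos":[0,0,0.09],"dr":[0,0,0]},{"grip":0,"delta_pos":[0,0,0.08],"dr":[0,0,0]},{"grip":0,"delta_pos":[0,0,0.05],"dr":[0,0,0]},{"grip":0,"delta_pos":[0,0,0.02],"dr":[0,0,0]},{"grip":0,"delta_pos":[0,0,0],"dr":[0,0,0]},{"grip":0,"delta_pos":[0,0,0],"dr":[0,0,0]}]'
python3 -m jog '[{"grip":0.2,"delta_pos":[0,0,0],"dr":[0,0,0]},{"grip":1,"delta_pos":[0,0,0],"dr":[0,0,0]},{"grip":1,"delta_pos":[0,0,0],"dr":[0,0,0]},{"grip":1,"delta_pos":[0,0,0],"dr":[0,0,0]},{"grip":1,"delta_pos":[0,0,0],"dr":[0,0,0]}]' 50
python3 -m jog '[{"grip":1,"delta_pos":[0,0,-0.04],"dr":[0,0,0]},{"grip":1,"delta_pos":[0,0,-0.08],"dr":[0,0,0]},{"grip":1,"delta_pos":[0,0,-0.1],"dr":[0,0,0]},{"grip":1,"delta_pos":[0,0,-0.04],"dr":[0,0,0]},{"grip":1,"delta_pos":[0,0,0],"dr":[0,0,0]}]'
python3 - <<'E'
from h import *
st();plan((.622,.078,.115,6.1),(.622,.078,.0165,6.1))
E
```

```text
time: 44.35
position: [0.5292, -0.2943, -0.0123]
tcp_rot: [0.001, 0.999, 0.053, 0.001]
ft_force: [-0.2, -0.1, 0.7]
gripper_width: 0.998
gripper_force: 0.0
time: 44.98
position: [0.5292, -0.2947, -0.0121]
tcp_rot: [0.001, 0.999, 0.053, 0.001]
ft_force: [1.0, 0.0, 6.5]
gripper_width: 0.694
gripper_force: 54.1
time: 45.6
position: [0.5293, -0.2948, 0.1193]
tcp_rot: [0.002, 0.999, 0.053, 0.002]
ft_force: [-0.6, 0.2, -0.7]
gripper_width: 0.698
gripper_force: 54.1
t45.60 [ 0.5293 -0.2948  0.1193] psi 6.03 w 0.698 gf 54.1 F [-0.6  0.2 -0.7]
0 dr [ 0.008 -0.009 -0.002] rows>=0.0  shift [ 0.264 -0.722  0.009] rows>=6.4
1 dr [0. 0. 0.] rows>=0.0  shift [0.    0.    0.197] rows>=1.6
```

```bash
python3 -m jog '[{"grip":1,"delta_pos":[0.033,-0.0902,0],"dr":[0,0,0]},{"grip":1,"delta_pos":[0.033,-0.0902,0],"dr":[0,0,0]},{"grip":1,"delta_pos":[0.033,-0.0902,0],"dr":[0,0,0]},{"grip":1,"delta_pos":[0.033,-0.0902,0],"dr":[0,0,0]},{"grip":1,"delta_pos":[0.033,-0.0902,0],"dr":[0,0,0]},{"grip":1,"delta_pos":[0.033,-0.0902,0],"dr":[0,0,0]},{"grip":1,"delta_pos":[0.033,-0.0902,0],"dr":[0,0,0]},{"grip":1,"delta_pos":[0.033,-0.0902,0],"dr":[0,0,0]}]'
python3 -m jog '[{"grip":1,"delta_pos":[0,0,0],"dr":[0,0,0]},{"grip":1,"delta_pos":[0,0,0.08],"dr":[0,0,0]},{"grip":1,"delta_pos":[0,0,0.06],"dr":[0,0,0]},{"grip":1,"delta_pos":[0,0,0.035],"dr":[0,0,0]},{"grip":1,"delta_pos":[0,0,0.01],"dr":[0,0,0]},{"grip":1,"delta_pos":[0,0,0],"dr":[0,0,0]},{"grip":1,"delta_pos":[0,0,0],"dr":[0,0,0]}]'
```

```text
time: 46.6
position: [0.6203, 0.0802, 0.1135]
tcp_rot: [0.0, 0.999, 0.053, -0.002]
ft_force: [-0.5, -0.2, -1.8]
gripper_width: 0.695
gripper_force: 54.2
time: 47.48
position: [0.6226, 0.0787, 0.0251]
tcp_rot: [0.0, 0.999, 0.053, 0.002]
ft_force: [-1.0, -0.9, -1.1]
gripper_width: 0.695
gripper_force: 54.2
```

```bash
python3 -m jog '[{"grip":1,"delta_pos":[0,0,0.008],"dr":[0,0,0]},{"grip":1,"delta_pos":[0,0,0.004],"dr":[0,0,0]},{"grip":1,"delta_pos":[0,0,0],"dr":[0,0,0]},{"grip":1,"delta_pos":[0,0,0],"dr":[0,0,0]}]'
```

```text
time: 47.98
position: [0.6219, 0.0788, 0.0189]
tcp_rot: [0.0, 0.999, 0.053, 0.001]
ft_force: [-1.5, 0.4, 5.8]
gripper_width: 0.695
gripper_force: 54.9
```

Contact. Release and go for the jar.

```bash
python3 -m jog '[{"grip":0.2,"delta_pos":[0,0,0],"dr":[0,0,0]},{"grip":0,"delta_pos":[0,0,0],"dr":[0,0,0]},{"grip":0,"delta_pos":[0,0,0],"dr":[0,0,0]},{"grip":0,"delta_pos":[0,0,-0.06],"dr":[0,0,0]},{"grip":0,"delta_pos":[0,0,-0.1],"dr":[0,0,0]},{"grip":0,"delta_pos":[0,0,-0.1],"dr":[0,0,0]},{"grip":0,"delta_pos":[0,0,0],"dr":[0,0,0]}]'
python3 - <<'E'
from h import *
b=camera("top").astype(int);c=b.astype(np.uint8);cv2.imwrite("pics/y1t.png",c[:,:,::-1])
a=camera("side").astype(int);g0=cv2.imread("pics/x1s.png")[:,:,::-1].astype(int);d=np.abs(g0-a).max(2)[250:330,220:290]
r=np.argwhere(d>40);print(len(r),r.min(0)+[250,220] if len(r) else"",r.max(0)+[250,220] if len(r) else"")
st();plan((.4606,-.3017,.13,6.1),(.4606,-.3017,-.004,6.1))
E
```

```text
time: 48.85
position: [0.6247, 0.079, 0.1539]
tcp_rot: [0.0, 0.999, 0.053, 0.006]
ft_force: [-0.3, -0.6, -0.9]
gripper_width: 1.004
gripper_force: 0.0
1093 [257 220] [306 289]
t48.95 [0.6216 0.0788 0.1477] psi 6.03 w 1.000 gf 0.0 F [ 0.6 -0.1 -0.1]
0 dr [ 0.    -0.002 -0.002] rows>=0.0  shift [-0.401  0.722  0.035] rows>=6.9
1 dr [0. 0. 0.] rows>=0.0  shift [0.    0.    0.268] rows>=2.2
```

Run:
```python
from h import *
a=camera("side");b=camera("top");cv2.imwrite("pics/y2t.png",b[:,:,::-1]);cv2.imwrite("pics/y2s.png",a[:,:,::-1])
o=np.hstack([cv2.resize(a[235:335,200:340],(560,400),interpolation=3),cv2.resize(b[185:285,360:420],(240,400),interpolation=3)])
o=np.vstack([o,cv2.resize(a[170:220,240:340],(800,200) if 0 else (400,200),interpolation=3).copy() if 0 else np.hstack([cv2.resize(a[170:220,240:340],(400,200),interpolation=3),cv2.resize(b[130:180,220:320],(400,200),interpolation=3)])])
cv2.imwrite("pics/y2.png",o[:,:,::-1])
```

```text
(no output)
```

View pics/y2.png

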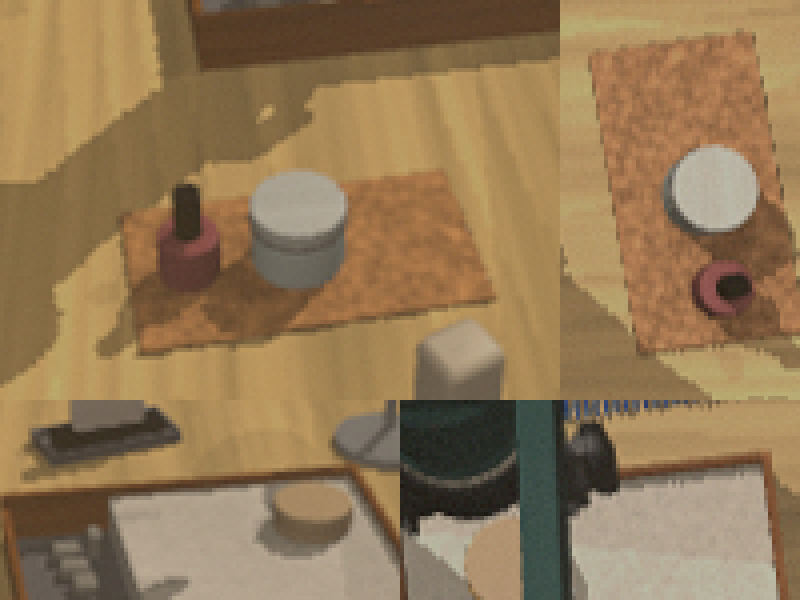

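The differences are only the arm's shadow: jar and polish still stand on the mat at top (398.8,231.9) and (403.4,256.4), and the compact sits on the board.

```bash
python3 - <<'E'
from h import *
print("jar",back("top",[398.6,231.6],.046),"pol",back("top",[403.2,256.2],.064),"pol side",back("side",[200+188/4,235+186/4],.064),"jar side",back("side",[200+299/4,235+204/4],.046))
E
python3 -m jog '[{"grip":0,"delta_pos":[-0.0501,0.0902,0.002],"dr":[0,0,0]},{"grip":0,"delta_pos":[-0.0501,0.0902,0.002],"dr":[0,0,0]},{"grip":0,"delta_pos":[-0.0501,0.0902,0.002],"dr":[0,0,0]},{"grip":0,"delta_pos":[-0.0501,0.0902,0.002],"dr":[0,0,0]},{"grip":0,"delta_pos":[-0.0501,0.0902,0.002],"dr":[0,0,0]},{"grip":0,"delta_pos":[-0.0501,0.0902,0.002],"dr":[0,0,0]},{"grip":0,"delta_pos":[-0.0501,0.0902,0.002],"dr":[0,0,0]},{"grip":0,"delta_pos":[-0.0501,0.0902,0.002],"dr":[0,0,0]}]' >/dev/null
python3 -m jog '[{"grip":0,"delta_pos":[0,0,0],"dr":[0,0,0]},{"grip":0,"delta_pos":[0,0,0],"dr":[0,0,0]}]'
python3 - <<'E'
from h import *
plan((.4606,-.3017,-.003,6.1))
E
```

```text
jar [[ 0.4594 -0.303   0.046 ]] pol [[ 0.3964 -0.3071  0.064 ]] pol side [[ 0.3988 -0.3038  0.064 ]] jar side [[ 0.4599 -0.3036  0.046 ]]
time: 50.3
position: [0.4593, -0.3003, 0.1375]
tcp_rot: [-0.001, 0.999, 0.052, -0.001]
ft_force: [0.3, 0.1, 0.1]
gripper_width: 0.998
gripper_force: 0.0
0 dr [-0.005  0.004 -0.003] rows>=0.0  shift [0.002 0.003 0.281] rows>=2.3
```

```bash
python3 -m jog '[{"grip":0,"delta_pos":[0.001,0.003,0.09],"dr":[0,0,0]},{"grip":0,"delta_pos":[0,0,0.09],"dr":[0,0,0]},{"grip":0,"delta_pos":[0,0,0.07],"dr":[0,0,0]},{"grip":0,"delta_pos":[0,0,0.03],"dr":[0,0,0]},{"grip":0,"delta_pos":[0,0,0],"dr":[0,0,0]},{"grip":0,"delta_pos":[0,0,0],"dr":[0,0,0]}]'
python3 -m jog '[{"grip":0.3,"delta_pos":[0,0,0],"dr":[0,0,0]},{"grip":1,"delta_pos":[0,0,0],"dr":[0,0,0]},{"grip":1,"delta_pos":[0,0,0],"dr":[0,0,0]},{"grip":1,"delta_pos":[0,0,0],"dr":[0,0,0]},{"grip":1,"delta_pos":[0,0,0],"dr":[0,0,0]}]' 60
python3 -m jog '[{"grip":1,"delta_pos":[0,0,-0.04],"dr":[0,0,0]},{"grip":1,"delta_pos":[0,0,-0.08],"dr":[0,0,0]},{"grip":1,"delta_pos":[0,0,-0.1],"dr":[0,0,0]},{"grip":1,"delta_pos":[0,0,-0.06],"dr":[0,0,0]},{"grip":1,"delta_pos":[0,0,0],"dr":[0,0,0]},{"grip":1,"delta_pos":[0,0,0],"dr":[0,0,0]}]'
python3 - <<'E'
from h import *
st();plan((.615,-.026,.14,6.1),(.615,-.026,.03,6.1))
E
```

```text
time: 51.05
position: [0.462, -0.3031, 0.0012]
tcp_rot: [0.001, 0.999, 0.053, 0.001]
ft_force: [0.8, -0.1, 0.6]
gripper_width: 0.998
gripper_force: 0.0
time: 51.68
position: [0.4618, -0.3035, 0.0013]
tcp_rot: [0.001, 0.999, 0.053, 0.001]
ft_force: [0.5, -0.1, 5.9]
gripper_width: 0.621
gripper_force: 63.6
time: 52.42
position: [0.4597, -0.3019, 0.1372]
tcp_rot: [-0.001, 0.999, 0.053, -0.001]
ft_force: [0.5, 0.6, -1.5]
gripper_width: 0.618
gripper_force: 63.0
t52.42 [ 0.4597 -0.3019  0.1372] psi 6.03 w 0.618 gf 63.0 F [ 0.5  0.6 -1.5]
0 dr [-0.004  0.004 -0.002] rows>=0.0  shift [ 0.367 -0.516 -0.006] rows>=5.3
1 dr [0. 0. 0.] rows>=0.0  shift [0.   0.   0.22] rows>=1.8
```

```bash
python3 -m jog '[{"grip":1,"delta_pos":[0.046,-0.0645,0],"dr":[0,0,0]},{"grip":1,"delta_pos":[0.046,-0.0645,0],"dr":[0,0,0]},{"grip":1,"delta_pos":[0.046,-0.0645,0],"dr":[0,0,0]},{"grip":1,"delta_pos":[0.046,-0.0645,0],"dr":[0,0,0]},{"grip":1,"delta_pos":[0.046,-0.0645,0],"dr":[0,0,0]},{"grip":1,"delta_pos":[0.046,-0.0645,0],"dr":[0,0,0]},{"grip":1,"delta_pos":[0.046,-0.0645,0],"dr":[0,0,0]},{"grip":1,"delta_pos":[0.046,-0.0645,0],"dr":[0,0,0]}]'
python3 -m jog '[{"grip":1,"delta_pos":[0,0,0],"dr":[0,0,0]},{"grip":1,"delta_pos":[0,0,0.08],"dr":[0,0,0]},{"grip":1,"delta_pos":[0,0,0.06],"dr":[0,0,0]},{"grip":1,"delta_pos":[0,0,0.045],"dr":[0,0,0]},{"grip":1,"delta_pos":[0,0,0.01],"dr":[0,0,0]},{"grip":1,"delta_pos":[0,0,0],"dr":[0,0,0]},{"grip":1,"delta_pos":[0,0,0],"dr":[0,0,0]}]'
```

```text
time: 53.42
position: [0.6154, -0.0253, 0.1357]
tcp_rot: [-0.0, 0.999, 0.053, -0.003]
ft_force: [0.7, -0.1, -0.9]
gripper_width: 0.619
gripper_force: 63.1
time: 54.3
position: [0.6173, -0.027, 0.0431]
tcp_rot: [0.0, 0.999, 0.052, 0.001]
ft_force: [-0.2, -0.3, -0.7]
gripper_width: 0.618
gripper_force: 63.1
```

```bash
python3 -m jog '[{"grip":1,"delta_pos":[0,0,0.01],"dr":[0,0,0]},{"grip":1,"delta_pos":[0,0,0.006],"dr":[0,0,0]},{"grip":1,"delta_pos":[0,0,0.004],"dr":[0,0,0]},{"grip":1,"delta_pos":[0,0,0],"dr":[0,0,0]},{"grip":1,"delta_pos":[0,0,0],"dr":[0,0,0]}]'
```

```text
time: 54.92
position: [0.6164, -0.0266, 0.0324]
tcp_rot: [0.0, 0.999, 0.053, 0.0]
ft_force: [-3.5, -0.0, 3.1]
gripper_width: 0.622
gripper_force: 63.5
```

```bash
python3 -m jog '[{"grip":0.3,"delta_pos":[0,0,0],"dr":[0,0,0]},{"grip":0,"delta_pos":[0,0,0],"dr":[0,0,0]},{"grip":0,"delta_pos":[0,0,0],"dr":[0,0,0]},{"grip":0,"delta_pos":[0,0,-0.06],"dr":[0,0,0]},{"grip":0,"delta_pos":[0,0,-0.1],"dr":[0,0,0]},{"grip":0,"delta_pos":[0,0,-0.08],"dr":[0,0,0]},{"grip":0,"delta_pos":[0,0,0],"dr":[0,0,0]},{"grip":0,"delta_pos":[0,0,0],"dr":[0,0,0]}]'
python3 - <<'E'
from h import *
st();plan((.3985,-.308,.15,6.1),(.3985,-.308,.018,6.1))
E
```

```text
time: 55.92
position: [0.6161, -0.0266, 0.1509]
tcp_rot: [-0.0, 0.999, 0.053, -0.001]
ft_force: [-1.0, 0.9, -0.9]
gripper_width: 1.001
gripper_force: 0.0
t55.92 [ 0.6161 -0.0266  0.1509] psi 6.03 w 1.001 gf 0.0 F [-1.   0.9 -0.9]
0 dr [-0.     0.002 -0.002] rows>=0.0  shift [-0.493  0.513  0.002] rows>=5.9
1 dr [0. 0. 0.] rows>=0.0  shift [0.    0.    0.264] rows>=2.2
```

```bash
python3 -m jog '[{"grip":0,"delta_pos":[-0.0616,0.0641,0],"dr":[0,0,0]},{"grip":0,"delta_pos":[-0.0616,0.0641,0],"dr":[0,0,0]},{"grip":0,"delta_pos":[-0.0616,0.0641,0],"dr":[0,0,0]},{"grip":0,"delta_pos":[-0.0616,0.0641,0],"dr":[0,0,0]},{"grip":0,"delta_pos":[-0.0616,0.0641,0],"dr":[0,0,0]},{"grip":0,"delta_pos":[-0.0616,0.0641,0],"dr":[0,0,0]},{"grip":0,"delta_pos":[-0.0616,0.0641,0],"dr":[0,0,0]},{"grip":0,"delta_pos":[-0.0616,0.0641,0],"dr":[0,0,0]}]'
python3 -m jog '[{"grip":0,"delta_pos":[0,0,0],"dr":[0,0,0]},{"grip":0,"delta_pos":[0,0,0.09],"dr":[0,0,0]},{"grip":0,"delta_pos":[0,0,0.09],"dr":[0,0,0]},{"grip":0,"delta_pos":[0,0,0.06],"dr":[0,0,0]},{"grip":0,"delta_pos":[0,0,0.02],"dr":[0,0,0]},{"grip":0,"delta_pos":[0,0,0],"dr":[0,0,0]},{"grip":0,"delta_pos":[0,0,0],"dr":[0,0,0]}]'
python3 - <<'E'
from h import *
plan((.3985,-.308,.018,6.1))
E
```

```text
time: 56.92
position: [0.3965, -0.3076, 0.1493]
tcp_rot: [-0.002, 0.999, 0.053, -0.001]
ft_force: [0.0, -0.8, -0.3]
gripper_width: 0.998
gripper_force: 0.0
time: 57.8
position: [0.3995, -0.3081, 0.0233]
tcp_rot: [0.001, 0.999, 0.053, 0.001]
ft_force: [0.3, -0.9, 0.3]
gripper_width: 1.004
gripper_force: 0.0
0 dr [ 0.004 -0.004 -0.002] rows>=0.0  shift [-0.002 -0.     0.011] rows>=0.1
```

```bash
python3 -m jog '[{"grip":0,"delta_pos":[0,0,0.006],"dr":[0,0,0]},{"grip":0.4,"delta_pos":[0,0,0],"dr":[0,0,0]},{"grip":1,"delta_pos":[0,0,0],"dr":[0,0,0]},{"grip":1,"delta_pos":[0,0,0],"dr":[0,0,0]},{"grip":1,"delta_pos":[0,0,0],"dr":[0,0,0]},{"grip":1,"delta_pos":[0,0,0],"dr":[0,0,0]},{"grip":1,"delta_pos":[0,0,0],"dr":[0,0,0]}]' 50
python3 -m jog '[{"grip":1,"delta_pos":[0,0,-0.04],"dr":[0,0,0]},{"grip":1,"delta_pos":[0,0,-0.08],"dr":[0,0,0]},{"grip":1,"delta_pos":[0,0,-0.1],"dr":[0,0,0]},{"grip":1,"delta_pos":[0,0,-0.04],"dr":[0,0,0]},{"grip":1,"delta_pos":[0,0,0],"dr":[0,0,0]},{"grip":1,"delta_pos":[0,0,0],"dr":[0,0,0]}]'
python3 - <<'E'
from h import *
st();plan((.54,.02,.15,6.1),(.54,.02,.051,6.1))
E
```

```text
time: 58.68
position: [0.3984, -0.3076, 0.0189]
tcp_rot: [0.0, 0.999, 0.053, 0.0]
ft_force: [0.1, 0.3, 0.6]
gripper_width: 0.162
gripper_force: 48.7
time: 59.42
position: [0.3977, -0.3068, 0.1471]
tcp_rot: [-0.001, 0.999, 0.053, -0.001]
ft_force: [0.3, -0.0, -2.0]
gripper_width: 0.163
gripper_force: 48.8
t59.42 [ 0.3977 -0.3068  0.1471] psi 6.03 w 0.163 gf 48.8 F [ 0.3 -0.  -2. ]
0 dr [-0.004  0.004 -0.002] rows>=0.0  shift [ 0.352 -0.62  -0.006] rows>=5.9
1 dr [0. 0. 0.] rows>=0.0  shift [0.    0.    0.198] rows>=1.7
```

```bash
python3 -m jog '[{"grip":1,"delta_pos":[0.044,-0.0775,0],"dr":[0,0,0]},{"grip":1,"delta_pos":[0.044,-0.0775,0],"dr":[0,0,0]},{"grip":1,"delta_pos":[0.044,-0.0775,0],"dr":[0,0,0]},{"grip":1,"delta_pos":[0.044,-0.0775,0],"dr":[0,0,0]},{"grip":1,"delta_pos":[0.044,-0.0775,0],"dr":[0,0,0]},{"grip":1,"delta_pos":[0.044,-0.0775,0],"dr":[0,0,0]},{"grip":1,"delta_pos":[0.044,-0.0775,0],"dr":[0,0,0]},{"grip":1,"delta_pos":[0.044,-0.0775,0],"dr":[0,0,0]}]'
python3 -m jog '[{"grip":1,"delta_pos":[0,0,0],"dr":[0,0,0]},{"grip":1,"delta_pos":[0,0,0.08],"dr":[0,0,0]},{"grip":1,"delta_pos":[0,0,0.06],"dr":[0,0,0]},{"grip":1,"delta_pos":[0,0,0.03],"dr":[0,0,0]},{"grip":1,"delta_pos":[0,0,0.01],"dr":[0,0,0]},{"grip":1,"delta_pos":[0,0,0],"dr":[0,0,0]},{"grip":1,"delta_pos":[0,0,0],"dr":[0,0,0]}]'
```

```text
time: 60.42
position: [0.5401, 0.0208, 0.1462]
tcp_rot: [-0.0, 0.999, 0.053, -0.002]
ft_force: [0.4, -0.3, -0.9]
gripper_width: 0.165
gripper_force: 48.9
time: 61.3
position: [0.5419, 0.0191, 0.0603]
tcp_rot: [0.0, 0.999, 0.053, 0.001]
ft_force: [1.0, 0.1, 0.3]
gripper_width: 0.163
gripper_force: 49.0
```

```bash
python3 -m jog '[{"grip":1,"delta_pos":[0,0,0.01],"dr":[0,0,0]},{"grip":1,"delta_pos":[0,0,0.006],"dr":[0,0,0]},{"grip":1,"delta_pos":[0,0,0.002],"dr":[0,0,0]},{"grip":1,"delta_pos":[0,0,0],"dr":[0,0,0]},{"grip":1,"delta_pos":[0,0,0],"dr":[0,0,0]}]'
```

```text
time: 61.92
position: [0.5409, 0.0193, 0.05]
tcp_rot: [0.0, 0.999, 0.053, 0.0]
ft_force: [-1.0, 0.1, 1.4]
gripper_width: 0.161
gripper_force: 49.3
```

```bash
python3 -m jog '[{"grip":0.7,"delta_pos":[0,0,0],"dr":[0,0,0]},{"grip":0.3,"delta_pos":[0,0,0],"dr":[0,0,0]},{"grip":0,"delta_pos":[0,0,0],"dr":[0,0,0]},{"grip":0,"delta_pos":[0,0,0],"dr":[0,0,0]},{"grip":0,"delta_pos":[0,0,-0.08],"dr":[0,0,0]},{"grip":0,"delta_pos":[0,0,-0.1],"dr":[0,0,0]},{"grip":0,"delta_pos":[0,0,-0.1],"dr":[0,0,0]},{"grip":0,"delta_pos":[0,0,0],"dr":[0,0,0]}]' >/dev/null
python3 -m jog '[{"grip":0,"delta_pos":[-0.05,0.08,0],"dr":[0,0,0]},{"grip":0,"delta_pos":[-0.05,0.08,0],"dr":[0,0,0]},{"grip":0,"delta_pos":[-0.05,0.08,0],"dr":[0,0,0]},{"grip":0,"delta_pos":[-0.05,0.08,0],"dr":[0,0,0]},{"grip":0,"delta_pos":[-0.05,0.08,0],"dr":[0,0,0]},{"grip":0,"delta_pos":[-0.05,0.08,0],"dr":[0,0,0]},{"grip":0,"delta_pos":[-0.05,0.08,0],"dr":[0,0,0]},{"grip":0,"delta_pos":[-0.05,0.08,0],"dr":[0,0,0]}]'
python3 -m jog '[{"grip":0,"delta_pos":[0,0,0],"dr":[0,0,0]},{"grip":0,"delta_pos":[0,0,0],"dr":[0,0,0]},{"grip":0,"delta_pos":[0,0,0],"dr":[0,0,0]},{"grip":0,"delta_pos":[0,0,0],"dr":[0,0,0]}]' >/dev/null
python3 - <<'E'
from h import *
a=camera("side");b=camera("top")
o=np.hstack([cv2.resize(a[130:290,220:400],(440,391),interpolation=3),cv2.resize(b[100:285,140:310],(360,391),interpolation=3)])
cv2.imwrite("pics/z1.png",o[:,:,::-1]);cv2.imwrite("pics/zs.png",a[:,:,::-1]);cv2.imwrite("pics/zt.png",b[:,:,::-1])
E
```

```text
time: 63.92
position: [0.3744, -0.3208, 0.1885]
tcp_rot: [-0.001, 0.999, 0.053, -0.001]
ft_force: [-1.1, 0.2, 0.4]
gripper_width: 0.992
gripper_force: 0.0
```

View pics/z1.png

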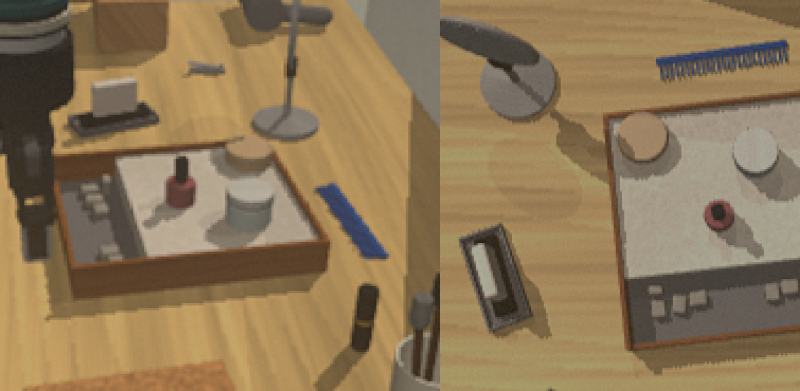

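Run:
```python
from h import *
b=cv2.imread("pics/zt.png").astype(int)
def fit(n,x0,x1,y0,y1):
    im=cv2.imread(n).astype(int)[y0:y1,x0:x1]; m=((im[:,:,2]-im[:,:,0]>50)&(im[:,:,2]>150)).astype(np.uint8)
    m=cv2.morphologyEx(m,cv2.MORPH_OPEN,np.ones((5,5),np.uint8)); cs,_=cv2.findContours(m,0,1); c=max(cs,key=cv2.contourArea)
    (cx,cy),ax,an=cv2.fitEllipse(c); return cx+x0,cy+y0,ax
for n in("pics/top0.png","pics/zt.png"):
    e=fit(n,224,270,153,190);w=back("top",e[:2],.0575)[0];print(n,e,w,(w[:2]-OB)@RB)
px=[140+203/2.118,100+136/2.113];w=back("top",px,.0575)[0];print("eye",px,w,(w[:2]-OB)@RB)
s=[220+248/2.444,130+150/2.444];w=back("side",s,.0575)[0];print("side eye",s,w,(w[:2]-OB)@RB)
```

```text
Traceback (most recent call last):
ValueError: max() iterable argument is empty
```

Run:
```python
from h import *
for n in("pics/top0.png","pics/y1t.png","pics/zt.png"):
    im=cv2.imread(n).astype(int)[155:185,224:270]; m=((im[:,:,2]-im[:,:,0]>45)&(im[:,:,2]>120)).astype(np.uint8)
    k,l,s,c=cv2.connectedComponentsWithStats(m); i=1+np.argmax(s[1:,4]); print(n,s[i],c[i]+[224,155])
px=[140+203/2.118,100+136/2.113];w=back("top",px,.0575)[0];print("eye",px,w,(w[:2]-OB)@RB)
s=[220+248/2.444,130+150/2.444];w=back("side",s,.0575)[0];print("side eye",s,w,(w[:2]-OB)@RB)
im=cv2.imread("pics/zt.png").astype(int)
for r in range(150,182,3): print(r,(im[r,218:256,2]-im[r,218:256,0]))
```

```text
pics/top0.png [ 12   2  23  23 407] [247.0762 167.9263]
pics/y1t.png [ 12   4  14  23 261] [243.3372 170.5785]
pics/zt.png [  0   0  23  21 353] [235.779  163.7734]
eye [235.84513692162417, 164.3634642688121] [0.6375 0.108  0.0575] [0.0683 0.0778]
side eye [321.47299509001635, 191.3747954173486] [0.6363 0.0994 0.0575] [0.0662 0.0694]
150 [74 73 73 72 73 71 72 70 72 72 74 74 72 72 72 73 73 73 73 73 73 70 71 73
 69 71 66 68 67 65 68 64 65 67 63 64 62 63]
153 [73 70 68 68 70 69 70 69 71 68 67 67 59 62 57 57 50 56 57 57 50 53 50 36
 38 31 31 32 24 20 22 23 23 23 21 22 23 22]
156 [66 46 23 24 21 23 22 23 29 52 61 58 59 59 60 58 59 60 55 59 58 59 58 57
 59 49 37 31 27 33 30 32 32 33 33 32 33 31]
159 [68 50 23 25 33 31 37 59 60 60 59 59 56 60 59 59 61 59 59 57 59 59 58 57
 59 60 58 55 31 25 31 32 32 33 32 31 29 34]
162 [49 49 27 24 26 35 58 60 59 59 59 59 60 59 59 57 59 59 58 60 58 59 58 59
 59 58 57 57 56 21 23 30 29 34 30 30 32 32]
165 [50 49 29 24 25 27 42 41 49 51 60 59 58 60 59 58 58 58 58 60 58 58 58 57
 57 55 57 58 56 21 24 25 24 26 27 27 27 28]
168 [53 51 36 26 25 33 40 43 43 44 41 51 60 60 58 57 58 58 57 60 56 58 59 57
 58 59 57 57 32 27 23 26 24 26 25 29 32 28]
171 [51 51 43 26 27 23 26 53 41 44 43 39 43 50 59 57 58 58 58 57 60 56 55 59
 59 56 40 23 26 23 21 25 24 24 25 26 23 27]
174 [52 53 49 28 27 27 25 25 24 24 29 33 37 43 59 59 61 58 59 58 56 49 43 35
 26 25 20 23 23 23 24 25 24 23 24 24 34 32]
177 [58 52 49 36 24 25 23 27 26 25 25 25 23 24 26 26 24 24 22 21 22 24 25 24
 23 23 22 25 22 22 25 26 24 21 23 27 29 30]
180 [57 58 63 46 22 29 27 27 25 25 25 24 24 27 25 23 24 23 22 24 23 24 25 23
 22 23 25 26 25 23 23 24 28 30 28 28 31 30]
```

Run:
```python
from h import *
def top(n,x0):
    im=cv2.imread(n).astype(int)[150:185,x0:270]; m=((im[:,:,2]-im[:,:,0]>54)&(im[:,:,2]>120)).astype(np.uint8)
    m=cv2.morphologyEx(m,2,np.ones((4,4),np.uint8))
    k,l,s,c=cv2.connectedComponentsWithStats(m); i=1+np.argmax(s[1:,4]); return s[i],c[i]+[x0,150]
def side(n):
    im=cv2.imread(n).astype(int)[178:215,300:345]; m=((im[:,:,2]-im[:,:,0]>42)&(im[:,:,2]>95)).astype(np.uint8)
    m=cv2.morphologyEx(m,2,np.ones((4,4),np.uint8))
    k,l,s,c=cv2.connectedComponentsWithStats(m); i=1+np.argmax(s[1:,4]); return s[i]+[300,178,0,0,0],c[i]+[300,178]
for n,m in(("pics/top0.png","pics/side0.png"),("pics/zt.png","pics/zs.png")):
    s,c=top(n,226 if "zt" in n else 236);w=back("top",c,.0575)[0];s2,c2=side(m)
    print(s,c,w,(w[:2]-OB)@RB,"| side",s2,c2,"pred",proj("side",w),"diff",c2-proj("side",w)[0])
s,c=top("pics/zt.png",226)
```

```text
[ 6 11  5  4 20] [244.  162.5] [0.6421 0.087  0.0575] [0.0707 0.0564] | side [300 178  26  13 290] [311.5276 183.3448] pred [[324.0188 193.262 ]] diff [-12.4912  -9.9171]
[  0   5  22  21 330] [236.8182 164.4727] [0.6372 0.1055 0.0575] [0.0677 0.0753] | side [300 178  45  35 644] [323.2562 189.6382] pred [[321.4075 190.4356]] diff [ 1.8487 -0.7974]
```

The compact was knocked toward the back left corner at top (235.5,164.4), now touching the back rim. I'll set it well onto the white top.

Run:
```python
from h import *
st();plan(bw(.067,.076,.14,6.1),bw(.067,.076,.021,6.1),bw(.067,.076,.05,6.1),bw(.042,.05,.05,6.1))
```

```text
t64.53 [ 0.376  -0.3193  0.1899] psi 6.12 w 1.000 gf 0.0 F [-0.9  0.1 -0.4]
0 dr [ 0.    -0.     0.001] rows>=0.0  shift [ 0.608 -0.79   0.1  ] rows>=8.4
1 dr [0. 0. 0.] rows>=0.0  shift [0.    0.    0.238] rows>=2.0
2 dr [0. 0. 0.] rows>=0.0  shift [ 0.     0.    -0.058] rows>=0.5
3 dr [0. 0. 0.] rows>=0.0  shift [-0.05   0.052  0.   ] rows>=0.6
```

```bash
python3 -m jog '[{"grip":0,"delta_pos":[0.0608,-0.079,0],"dr":[0,0,0]},{"grip":0,"delta_pos":[0.0608,-0.079,0],"dr":[0,0,0]},{"grip":0,"delta_pos":[0.0608,-0.079,0],"dr":[0,0,0]},{"grip":0,"delta_pos":[0.0608,-0.079,0],"dr":[0,0,0]},{"grip":0,"delta_pos":[0.0608,-0.079,0],"dr":[0,0,0]},{"grip":0,"delta_pos":[0.0608,-0.079,0],"dr":[0,0,0]},{"grip":0,"delta_pos":[0.0608,-0.079,0],"dr":[0,0,0]},{"grip":0,"delta_pos":[0.0608,-0.079,0],"dr":[0,0,0]}]' >/dev/null
python3 -m jog '[{"grip":0,"delta_pos":[0.0608,-0.079,0],"dr":[0,0,0]},{"grip":0,"delta_pos":[0.0608,-0.079,0],"dr":[0,0,0]},{"grip":0,"delta_pos":[0,0,0],"dr":[0,0,0]},{"grip":0,"delta_pos":[0,0,0.08],"dr":[0,0,0]},{"grip":0,"delta_pos":[0,0,0.08],"dr":[0,0,0]},{"grip":0,"delta_pos":[0,0,0.06],"dr":[0,0,0]},{"grip":0,"delta_pos":[0,0,0],"dr":[0,0,0]},{"grip":0,"delta_pos":[0,0,0],"dr":[0,0,0]}]'
python3 - <<'E'
from h import *
plan(bw(.067,.076,.021,6.1))
E
```

```text
time: 66.53
position: [0.6372, 0.1045, 0.0816]
tcp_rot: [0.0, 0.999, 0.052, 0.001]
ft_force: [0.1, 1.3, 1.2]
gripper_width: 1.005
gripper_force: 0.0
0 dr [ 0.001 -0.005 -0.003] rows>=0.0  shift [-0.001 -0.003  0.121] rows>=1.0
```

```bash
python3 -m jog '[{"grip":0,"delta_pos":[0,-0.003,0.06],"dr":[0,0,0]},{"grip":0,"delta_pos":[0,0,0.04],"dr":[0,0,0]},{"grip":0,"delta_pos":[0,0,0.018],"dr":[0,0,0]},{"grip":0,"delta_pos":[0,0,0],"dr":[0,0,0]},{"grip":0,"delta_pos":[0,0,0],"dr":[0,0,0]}]'
python3 -m jog '[{"grip":0.2,"delta_pos":[0,0,0],"dr":[0,0,0]},{"grip":1,"delta_pos":[0,0,0],"dr":[0,0,0]},{"grip":1,"delta_pos":[0,0,0],"dr":[0,0,0]},{"grip":1,"delta_pos":[0,0,0],"dr":[0,0,0]},{"grip":1,"delta_pos":[0,0,0],"dr":[0,0,0]}]' 50
```

```text
time: 67.15
position: [0.6371, 0.1063, 0.022]
tcp_rot: [0.0, 0.999, 0.053, 0.001]
ft_force: [-0.3, -0.1, 0.9]
gripper_width: 0.998
gripper_force: 0.0
time: 67.78
position: [0.6373, 0.1066, 0.0229]
tcp_rot: [-0.0, 0.999, 0.053, 0.002]
ft_force: [-1.2, 0.5, 5.3]
gripper_width: 0.688
gripper_force: 52.4
```

```bash
python3 -m jog '[{"grip":1,"delta_pos":[0,0,-0.02],"dr":[0,0,0]},{"grip":1,"delta_pos":[0,0,-0.02],"dr":[0,0,0]},{"grip":1,"delta_pos":[-0.025,0.026,0],"dr":[0,0,0]},{"grip":1,"delta_pos":[-0.025,0.026,0],"dr":[0,0,0]},{"grip":1,"delta_pos":[0,0,0.02],"dr":[0,0,0]},{"grip":1,"delta_pos":[0,0,0.012],"dr":[0,0,0]},{"grip":1,"delta_pos":[0,0,0],"dr":[0,0,0]},{"grip":1,"delta_pos":[0,0,0],"dr":[0,0,0]}]'
python3 -m jog '[{"grip":1,"delta_pos":[0,0,0.006],"dr":[0,0,0]},{"grip":1,"delta_pos":[0,0,0.002],"dr":[0,0,0]},{"grip":1,"delta_pos":[0,0,0],"dr":[0,0,0]},{"grip":1,"delta_pos":[0,0,0],"dr":[0,0,0]}]'
```

```text
time: 68.78
position: [0.6142, 0.0781, 0.0245]
tcp_rot: [-0.0, 0.999, 0.053, -0.0]
ft_force: [0.3, -0.6, -1.7]
gripper_width: 0.682
gripper_force: 53.7
time: 69.28
position: [0.6147, 0.0781, 0.0229]
tcp_rot: [-0.0, 0.999, 0.053, 0.001]
ft_force: [-3.0, 0.3, 6.2]
gripper_width: 0.684
gripper_force: 54.9
```

```bash
python3 -m jog '[{"grip":0.2,"delta_pos":[0,0,0],"dr":[0,0,0]},{"grip":0,"delta_pos":[0,0,0],"dr":[0,0,0]},{"grip":0,"delta_pos":[0,0,0],"dr":[0,0,0]},{"grip":0,"delta_pos":[0,0,0],"dr":[0,0,0]},{"grip":0,"delta_pos":[0,0,-0.08],"dr":[0,0,0]},{"grip":0,"delta_pos":[0,0,-0.12],"dr":[0,0,0]},{"grip":0,"delta_pos":[0,0,-0.12],"dr":[0,0,0]},{"grip":0,"delta_pos":[0,0,0],"dr":[0,0,0]}]' >/dev/null
python3 -m jog '[{"grip":0,"delta_pos":[-0.06,0.08,0],"dr":[0,0,0]},{"grip":0,"delta_pos":[-0.06,0.08,0],"dr":[0,0,0]},{"grip":0,"delta_pos":[-0.06,0.08,0],"dr":[0,0,0]},{"grip":0,"delta_pos":[-0.06,0.08,0],"dr":[0,0,0]},{"grip":0,"delta_pos":[-0.06,0.08,0],"dr":[0,0,0]},{"grip":0,"delta_pos":[-0.06,0.08,0],"dr":[0,0,0]},{"grip":0,"delta_pos":[-0.06,0.08,0],"dr":[0,0,0]},{"grip":0,"delta_pos":[-0.06,0.08,0],"dr":[0,0,0]}]'
python3 -m jog '[{"grip":0,"delta_pos":[0,0,0],"dr":[0,0,0]},{"grip":0,"delta_pos":[0,0,0],"dr":[0,0,0]},{"grip":0,"delta_pos":[0,0,0],"dr":[0,0,0]},{"grip":0,"delta_pos":[0,0,0],"dr":[0,0,0]}]' >/dev/null
python3 - <<'E'
from h import *
b=camera("top");a=camera("side")
cv2.imwrite("pics/fs.png",a[:,:,::-1]);cv2.imwrite("pics/ft.png",b[:,:,::-1])
im=b.astype(int)[157:190,226:275]; m=((im[:,:,0]-im[:,:,2]>50)&(im[:,:,0]>120)).astype(np.uint8)
m=cv2.morphologyEx(m,2,np.ones((4,4),np.uint8));k,l,s,c=cv2.connectedComponentsWithStats(m);i=1+np.argmax(s[1:,4]);px=c[i]+[226,157];w=back("top",px,.0575)[0]
print("compact",s[i],px,(w[:2]-OB)@RB)
# changes since pre-regrasp picture, outside compact and robot
for n,x in(("zt",b),("zs",a)):
    d=(np.abs(cv2.imread(f"pics/{n}.png")[:,:,::-1].astype(int)-x).max(2)>45).astype(np.uint8)
    k,l,s,c=cv2.connectedComponentsWithStats(cv2.morphologyEx(d,3,np.ones((5,5),np.uint8)))
    print(n,[tuple(r) for r in s[1:] if r[4]>25])
E
```

```text
time: 71.28
position: [0.4076, -0.2665, 0.1795]
tcp_rot: [-0.001, 0.999, 0.053, -0.001]
ft_force: [0.4, -0.4, -0.2]
gripper_width: 1.002
gripper_force: 0.0
compact [ 12   5  22  22 400] [248.41   172.7325] [0.0425 0.048 ]
zt [(np.int32(224), np.int32(160), np.int32(42), np.int32(31), np.int32(505)), (np.int32(291), np.int32(185), np.int32(252), np.int32(235), np.int32(18474)), (np.int32(507), np.int32(319), np.int32(53), np.int32(50), np.int32(439)), (np.int32(222), np.int32(347), np.int32(48), np.int32(36), np.int32(462)), (np.int32(498), np.int32(391), np.int32(31), np.int32(29), np.int32(316)), (np.int32(161), np.int32(395), np.int32(25), np.int32(25), np.int32(52))]
zs [(np.int32(23), np.int32(0), np.int32(16), np.int32(18), np.int32(77)), (np.int32(137), np.int32(0), np.int32(24), np.int32(16), np.int32(89)), (np.int32(162), np.int32(16), np.int32(89), np.int32(8), np.int32(200)), (np.int32(121), np.int32(21), np.int32(163), np.int32(216), np.int32(6137)), (np.int32(69), np.int32(23), np.int32(8), np.int32(9), np.int32(35)), (np.int32(88), np.int32(36), np.int32(5), np.int32(12), np.int32(35)), (np.int32(99), np.int32(59), np.int32(8), np.int32(37), np.int32(140)), (np.int32(247), np.int32(78), np.int32(8), np.int32(16), np.int32(56)), (np.int32(107), np.int32(110), np.int32(15), np.int32(48), np.int32(271)), (np.int32(303), np.int32(187), np.int32(28), np.int32(22), np.int32(303)), (np.int32(42), np.int32(196), np.int32(9), np.int32(17), np.int32(27)), (np.int32(248), np.int32(205), np.int32(12), np.int32(18), np.int32(112)), (np.int32(61), np.int32(216), np.int32(16), np.int32(7), np.int32(38)), (np.int32(0), np.int32(235), np.int32(64), np.int32(34), np.int32(268)), (np.int32(63), np.int32(261), np.int32(21), np.int32(11), np.int32(26)), (np.int32(120), np.int32(336), np.int32(61), np.int32(41), np.int32(805)), (np.int32(0), np.int32(393), np.int32(21), np.int32(27), np.int32(437))]
```

The compact stands at board (0.043, 0.048), flat and round. Apart from it, only the robot and its shadow changed in the pictures. Hand in.

```bash
python3 -c "
from station import manip
print(manip.close_job())"
```

```text
the job is handed in; nothing more can be done
None
```

I've handed the job in at about 72 s: all seven chips are in the trough, the scraper stands in its rest, and the compact, jar and nail polish are back on the board. I confirmed the compact's last position, after moving it off the rim, by measurement only, because my picture views were used up.

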